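# Load, close and test-start a second-hand yogurt maker

### The arm

A 6-joint arm with a two-finger parallel gripper is mounted at the origin on the work surface. World frame = base frame: x ahead of the robot, y to its left, z up, the work surface at z = 0. Lengths are in m, angles in rad, forces in N, time in s.
With the tool pointing down it reaches from about 0.25 to 0.725 m from the base axis. Payload 9.7 kg.
Tool frame: the origin (TCP) lies midway between the tips of the shut fingers; the grasp point (between the pads) lies 19 mm behind it; z points along the fingers, y is the direction in which the jaws open and shut (so a half turn about z gives the same grasp; the last joint's range is limited). The gripper opens to 85 mm and grips with 20 to 120 N. Pads are 22 mm wide; open, the fingers measure 114 mm over their backs; the gripper's body (76 mm by 85 mm) begins 54 mm behind the grasp point. The pads swing forward as they close: fully open they stand 13 mm farther back than shut.
Start: joints at [1.169, 0.087, 0.176, 1.66, 0, 1.571], TCP at [0.215, 0.506, 0.231] pointing down, gripper open.
Joint ranges: [-3.13, 3.13], [-0.85, 1.81], [-1.15, 1.24], [-2.2, 2.28], [-1.44, 1.52], [-3.14, 3.14]. Speed limits (rad/s): [2.22, 2.22, 2.57, 3.14, 3.14, 3.14].

### API

Orientations are given as a unit quaternion [x, y, z, w].
In Python, from station import status, viewer, ticket, models gives the robot as it stands.
- The arm moves only by the shell command python3 -m inch 'ROWS' [FORCE]. ROWS is JSON, a list of rows, each a list of 5 numbers: the opening in per cent of the stroke, from 0 (shut) to 100 (fully open), then the shift along the world's x, y, z in mm, then the turn about the world's z in degrees. A call has 1 to 10 rows; each row shifts and turns the commanded pose from where the row before left it; what a row does not reach is not made up. A row lasts 1/10 s, in which the tool goes at most 50 mm and 8.59 degrees, less where a joint would pass 70% of its speed; a pose out of reach is approached as far as the arm can. A call with a gripper value outside its range is refused whole. The fingers move at their own pace and stop on an object; FORCE is the grip in N (left out, the last holds). Time passes only in rows, so rows that do not move let the fingers close. It gives the time, the measured TCP pose, the force and the opening at its end, in the units of the state.
- status.get_state(): the state, without advancing time (a new reading comes with each control period).
- viewer.grab_frame(name): name is "side" or "top"; returns a dict with "color" (420x560x3 uint8, blue, green, red), "fx", "fy", "cx", "cy" (pixels), "R" (3x3) and "t" (3): a world point X has camera coordinates R X + t. Camera axes: x right, y down, z forward; pixel columns grow to the right and rows downward; lengths in m; the calibration is good to about 2 mm. A picture is of the moment at which its call begins. There is no depth.
- ticket.hand_in(): hands the job in, once; it reports no verdict.
Trained networks look in the newest picture that a camera, given by its name, has taken for a name from the list of things; names that differ only in an ending like _2 or _b are one class to them, and where a whole thing is asked for, a point or a joint stands for the part that bears it (a point fixed in the world has none). Each returns a list of dicts, best first, with "confidence" (0 to 1); they miss things now and then, are a little off and sometimes report something else, mostly with a low value. They report only what shows in the picture. A call takes as long as a camera call. They do not tell look-alikes from the thing itself.
- models.trace(query, camera): "mask" (420x560 bool, what is visible of it) and "rect" ([centre column, centre row, width, height] in pixels, round what is visible of it).
The state is a dict: "t": time; "joint_positions": joint angles; "dq": joint speeds; "joint_efforts": joint torques, N m; "position": TCP position; "tool_rot": TCP orientation; "wrist_force": force on the tool from outside, world axes, zero at the start; "ft_torque": the same for the moment, N m; "grip_width": finger opening in m.
Only numpy, scipy, OpenCV 4.12 (cv2) and the standard library are available. Lean on these libraries where they do the work, as an engineer would, in place of code of your own. Each camera call takes 0.05 s, during which the arm holds its last target.

### The job

Make this second-hand yogurt maker ready and start its test run: take its clear cover off and stand it aside on the bench, stand every glass jar that is on the bench upright on the warming plate in the base, each with a lid seated squarely on it, then set the cover back squarely on the base so that it is fully seated all round, and then press the start button fully down and let go. Any spare lid stays on the bench; leave the tape roll, the little carton and the power adapter where they are.

Things in the scene. Friction and masses are not known exactly. Their poses are not given: they have to be found in the camera images.
- maker: Base of the yogurt maker: white plastic housing fixed to the bench, 108 mm wide (x), long in y (118 mm to -y, 190 mm to +y, where the control deck is). Origin: on the bench, under the middle of the well. A locating lip 3 mm thick bounds the well, its top 36 mm above the bench; outside it runs a ledge 9 mm wide, 30 mm above the bench, on which the cover's rim stands.
- well (a point): Centre of the top face of the aluminium warming plate in the base, 10 mm above the bench. x across the base, y along it towards the control deck, z up. The plate is the flat floor of the well, 84 mm (x) by 212 mm (y) inside the lip, centred here: room for three jars in a row along y, about 70 mm apart. The lip's top is 26 mm and the ledge 20 mm above the plate.
- cover: Clear plastic cover: an upside-down box open below, 102 mm (x) by 230 mm (y) outside and 61 mm high without its grip; walls and top 3 mm, inside 96 x 224 x 58 mm (3 mm play all round over the lip). Origin: centre of its rim plane, z up. About 0.24 kg. It starts seated on the base, over the empty well.
- cover_grip (a point): Centre of the white bar grip on top of the cover: 16 mm wide (x), 70 mm long (y), 22 mm high; axes as cover. The rim is 72 mm and the cover's top face 11 mm below this point. When seated, this point is straight above well by 92 mm, y axes parallel (either way round).
- jar1_c (a point): Centre, 33 mm above the foot, of open glass jar 1; z up its axis. Jars are alike: 66 mm high, body 61 mm across up to 51 mm above the foot, shoulder, then neck 48 mm across from 56 mm up, rim bevelled; 0.16 kg. Starts upright on the bench. On the warming plate this point is 33 mm above well. None if the jar is absent (two or three are there).
- jar2_c (a point): Centre, 33 mm above the foot, of open glass jar 2; z up its axis. Jars are alike: 66 mm high, body 61 mm across up to 51 mm above the foot, shoulder, then neck 48 mm across from 56 mm up, rim bevelled; 0.16 kg. Starts upright on the bench. On the warming plate this point is 33 mm above well. None if the jar is absent (two or three are there).
- jar3_c (a point): Centre, 33 mm above the foot, of open glass jar 3; z up its axis. Jars are alike: 66 mm high, body 61 mm across up to 51 mm above the foot, shoulder, then neck 48 mm across from 56 mm up, rim bevelled; 0.16 kg. Starts upright on the bench. On the warming plate this point is 33 mm above well. None if the jar is absent (two or three are there).
- lid1_c (a point): Centre, 6 mm above the lower edge, of white jar lid 1; z up its axis. Lids are alike and fit any jar: 60 mm across, 12 mm high, 4 mm top, skirt 8 mm deep and 52 mm across inside (2 mm play all round the neck); 30 g. Starts right way up on the bench. It just drops on: seated, its top rests on the jar's rim, this point 31 mm above the jar's centre point.
- lid2_c (a point): Centre, 6 mm above the lower edge, of white jar lid 2; z up its axis. Lids are alike and fit any jar: 60 mm across, 12 mm high, 4 mm top, skirt 8 mm deep and 52 mm across inside (2 mm play all round the neck); 30 g. Starts right way up on the bench. It just drops on: seated, its top rests on the jar's rim, this point 31 mm above the jar's centre point.
- lid3_c (a point): Centre, 6 mm above the lower edge, of white jar lid 3; z up its axis. Lids are alike and fit any jar: 60 mm across, 12 mm high, 4 mm top, skirt 8 mm deep and 52 mm across inside (2 mm play all round the neck); 30 g. Starts right way up on the bench. It just drops on: seated, its top rests on the jar's rim, this point 31 mm above the jar's centre point.
- start_top (a point): Centre of the top face of the grey round start button (26 mm across) on the control deck, 156 mm along +y from the well's centre; 48 mm above the bench when up. Goes down with the button.
- start (a joint): Travel of the start button in m: 0 up, 0.006 fully down; springs back when released; fully down takes 5 N.
- tape: Bystander: roll of green masking tape lying flat, 84 mm across, 24 mm high. Origin at its underside.
- carton: Bystander: small cardboard carton 70 x 50 x 40 mm high. Origin at its underside.
- adapter: Bystander: black power adapter 55 x 85 x 32 mm high. Origin at its underside.
Mind the look-alikes: they are no part of the job. Leave any green look-alike of the part that bears lid2_c alone. What is shaped like the part that bears lid3_c but black is not meant.

How it is judged:
On the way, in this order (a step that is already met when the one before it is completed fails the run):
1. the cover is taken off and stands on the bench (height (world z) of cover_grip below 0.08 m and angle between cover_grip's own z axis and vertical below 0.08 rad), for 0.2 s.
2. every jar stands upright on the warming plate with a lid seated on it (z of jar1_c in the frame of well between 0.028 and 0.037 m and x of jar1_c in the frame of well between -0.018 and 0.018 m and y of jar1_c in the frame of well between -0.082 and 0.082 m and angle between each of jar1_c, jar2_c, jar3_c's own z axis and vertical below 0.06 rad and ((horizontal distance between lid1_c and jar1_c below 0.004 m and z of lid1_c in the frame of jar1_c between 0.028 and 0.034 m and angle between lid1_c's own z axis and vertical below 0.07 rad) or (horizontal distance between lid2_c and jar1_c below 0.004 m and z of lid2_c in the frame of jar1_c between 0.028 and 0.034 m and angle between lid2_c's own z axis and vertical below 0.07 rad) or (horizontal distance between lid3_c and jar1_c below 0.004 m and z of lid3_c in the frame of jar1_c between 0.028 and 0.034 m and angle between lid3_c's own z axis and vertical below 0.07 rad)) and z of jar2_c in the frame of well between 0.028 and 0.037 m and x of jar2_c in the frame of well between -0.018 and 0.018 m and y of jar2_c in the frame of well between -0.082 and 0.082 m and ((horizontal distance between lid1_c and jar2_c below 0.004 m and z of lid1_c in the frame of jar2_c between 0.028 and 0.034 m and angle between lid1_c's own z axis and vertical below 0.07 rad) or (horizontal distance between lid2_c and jar2_c below 0.004 m and z of lid2_c in the frame of jar2_c between 0.028 and 0.034 m and angle between lid2_c's own z axis and vertical below 0.07 rad) or (horizontal distance between lid3_c and jar2_c below 0.004 m and z of lid3_c in the frame of jar2_c between 0.028 and 0.034 m and angle between lid3_c's own z axis and vertical below 0.07 rad)) and z of jar3_c in the frame of well between 0.028 and 0.037 m and x of jar3_c in the frame of well between -0.018 and 0.018 m and y of jar3_c in the frame of well between -0.082 and 0.082 m and ((horizontal distance between lid1_c and jar3_c below 0.004 m and z of lid1_c in the frame of jar3_c between 0.028 and 0.034 m and angle between lid1_c's own z axis and vertical below 0.07 rad) or (horizontal distance between lid2_c and jar3_c below 0.004 m and z of lid2_c in the frame of jar3_c between 0.028 and 0.034 m and angle between lid2_c's own z axis and vertical below 0.07 rad) or (horizontal distance between lid3_c and jar3_c below 0.004 m and z of lid3_c in the frame of jar3_c between 0.028 and 0.034 m and angle between lid3_c's own z axis and vertical below 0.07 rad))), for 0.2 s.
3. the cover is seated squarely on the base (all of step 2 and x of cover_grip in the frame of well between -0.006 and 0.006 m and y of cover_grip in the frame of well between -0.006 and 0.006 m and z of cover_grip in the frame of well between 0.088 and 0.095 m and angle between cover_grip's own z axis and vertical below 0.03 rad and angle between the y axis of cover_grip and the y axis of well, either way round below 0.05 rad), for 0.2 s.
4. the start button is pressed fully down with everything closed (value of joint start above 0.0045 m and x of cover_grip in the frame of well between -0.006 and 0.006 m and y of cover_grip in the frame of well between -0.006 and 0.006 m and z of cover_grip in the frame of well between 0.088 and 0.095 m and angle between cover_grip's own z axis and vertical below 0.03 rad and angle between the y axis of cover_grip and the y axis of well, either way round below 0.05 rad), for 0.1 s.
At the end, for the whole second after the job is handed in: Every jar stands upright on the plate, a lid centred on each within 4 mm and seated within 3 mm of height; cover centred within 6 mm each way, within 0.05 rad of parallel, within 3 mm of full depth, at rest; button up; any spare lid on the bench (all of step 3 and (height (world z) of lid1_c below 0.012 m or (horizontal distance between lid1_c and jar1_c below 0.004 m and z of lid1_c in the frame of jar1_c between 0.028 and 0.034 m and angle between lid1_c's own z axis and vertical below 0.07 rad) or (horizontal distance between lid1_c and jar2_c below 0.004 m and z of lid1_c in the frame of jar2_c between 0.028 and 0.034 m and angle between lid1_c's own z axis and vertical below 0.07 rad) or (horizontal distance between lid1_c and jar3_c below 0.004 m and z of lid1_c in the frame of jar3_c between 0.028 and 0.034 m and angle between lid1_c's own z axis and vertical below 0.07 rad)) and (height (world z) of lid2_c below 0.012 m or (horizontal distance between lid2_c and jar1_c below 0.004 m and z of lid2_c in the frame of jar1_c between 0.028 and 0.034 m and angle between lid2_c's own z axis and vertical below 0.07 rad) or (horizontal distance between lid2_c and jar2_c below 0.004 m and z of lid2_c in the frame of jar2_c between 0.028 and 0.034 m and angle between lid2_c's own z axis and vertical below 0.07 rad) or (horizontal distance between lid2_c and jar3_c below 0.004 m and z of lid2_c in the frame of jar3_c between 0.028 and 0.034 m and angle between lid2_c's own z axis and vertical below 0.07 rad)) and (height (world z) of lid3_c below 0.012 m or (horizontal distance between lid3_c and jar1_c below 0.004 m and z of lid3_c in the frame of jar1_c between 0.028 and 0.034 m and angle between lid3_c's own z axis and vertical below 0.07 rad) or (horizontal distance between lid3_c and jar2_c below 0.004 m and z of lid3_c in the frame of jar2_c between 0.028 and 0.034 m and angle between lid3_c's own z axis and vertical below 0.07 rad) or (horizontal distance between lid3_c and jar3_c below 0.004 m and z of lid3_c in the frame of jar3_c between 0.028 and 0.034 m and angle between lid3_c's own z axis and vertical below 0.07 rad)) and linear speed of cover below 0.02 m/s and value of joint start below 0.002 m); the robot touches nothing.
It fails at once if the tape roll, the carton or the power adapter is moved by more than 40 mm (distance of any of tape, carton, adapter from where it was at the start of the episode above 0.04 m).
Of jar1, jar2, jar3 only 2 to 3 are there at a start; the rules pass over those that are not, and their reading is None.
At some moment in a run one of jar1, jar2, jar3, lid1, lid2, lid3, cover may be knocked a few centimetres aside while the robot is not near it.
Once in a run the grip may slacken for a moment while it holds something.
It also fails if it takes over 210 s, if anything falls off the work surface, if the arm or the gripper's body presses on something with over 40 N, if the wrist force passes 120 N, or if a joint passes its speed limit or range.

## Working session

There is one attempt and no reset: what is moved stays moved. The work goes in short steps, Python scripts to look and compute and a shell command to move; the robot and the scene stay as the last step left them, time stands still between calls to the robot, and variables do not carry over. Pictures are saved under pics/ and viewed, and the job is handed in when it is done.

```bash
ls; mkdir -p pics; cat > h.py <<'E'
import numpy as np, cv2
from station import status, viewer, ticket, models
def grab(n,save=None):
    f=viewer.grab_frame(n)
    if save: cv2.imwrite('pics/'+save,f['color'])
    return f
E
python3 - <<'E'
from h import *
s=status.get_state(); print({k:np.round(v,3) for k,v in s.items()})
for n in('side','top'):
    f=grab(n,n+'0.png'); R=np.array(f['R']);t=np.array(f['t']); print(n,f['fx'],f['cx'],f['cy'],(-R.T@t).round(3),R.round(3).tolist())
E
```

```text
pics
{'t': np.float64(0.0), 'joint_positions': array([1.169, 0.087, 0.175, 1.66 , 0.   , 1.571]), 'dq': array([ 0.001,  0.001, -0.001,  0.001,  0.001,  0.   ]), 'joint_efforts': array([ 1.0000e-03, -5.2039e+01,  4.6480e+01,  1.6000e-02,  0.0000e+00,
        0.0000e+00]), 'position': array([0.215, 0.506, 0.231]), 'tool_rot': array([ 0.2  ,  0.98 , -0.001, -0.   ]), 'wrist_force': array([-0.221, -0.208,  0.895]), 'ft_torque': array([-0.019, -0.043, -0.056]), 'grip_width': np.float64(0.085)}
side 462.41045950015 287.2046391930975 208.3919987626583 [ 0.107 -0.84   1.035] [[0.916, -0.4, 0.017], [-0.289, -0.69, -0.664], [0.277, 0.604, -0.748]]
top 472.80452497956645 281.8254275399041 205.73376210456402 [ 0.201 -0.052  1.51 ] [[0.019, -1.0, -0.003], [-0.986, -0.018, -0.165], [0.165, 0.006, -0.986]]
```

View pics/side0.png

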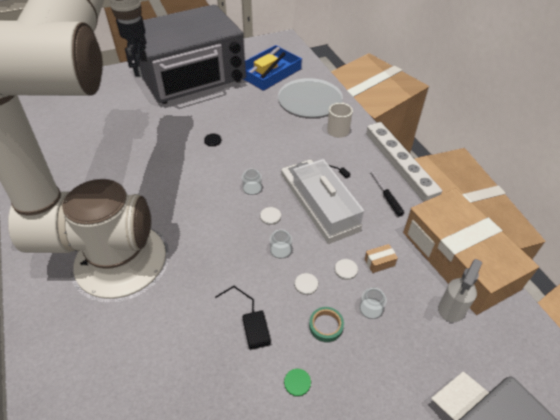

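View pics/top0.png

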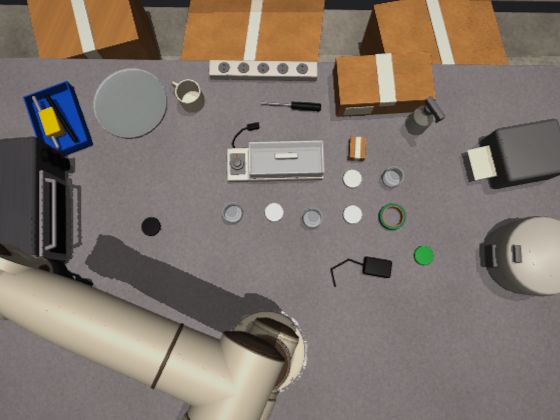

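```bash
cat >> h.py <<'E'
from scipy.optimize import least_squares
def proj(f,X):
    c=np.atleast_2d(X)@np.array(f['R']).T+np.array(f['t']); return np.c_[f['fx']*c[:,0]/c[:,2]+f['cx'], f['fy']*c[:,1]/c[:,2]+f['cy']]
def circ(r,z,n=40):
    a=np.linspace(0,2*np.pi,n,endpoint=False); return np.c_[r*np.cos(a),r*np.sin(a),0*a+z]
JAR=np.r_[circ(.0305,-.033),circ(.0305,.018),circ(.024,.023),circ(.024,.033)]
LID=np.r_[circ(.030,-.006),circ(.030,.006)]
def cen(P):
    h=cv2.convexHull(P.astype(np.float32)); m=cv2.moments(h); return np.array([m['m10']/m['m00'],m['m01']/m['m00']]),m['m00']
def mcen(m):
    M=cv2.moments(m.astype(np.uint8),True); return np.array([M['m10']/M['m00'],M['m01']/M['m00']]),M['m00']
def ray(f,uv,z):
    R=np.array(f['R']);t=np.array(f['t']); d=R.T@np.array([(uv[0]-f['cx'])/f['fx'],(uv[1]-f['cy'])/f['fy'],1]); c=-R.T@t
    return c+d*(z-c[2])/d[2]
def fitp(obs,model,z0,fixz=False):
    # obs: list of (frame,centroid)
    x0=ray(obs[0][0],obs[0][1],z0)
    if fixz:
        fun=lambda p:np.concatenate([cen(proj(f,model+np.r_[p,z0]))[0]-c for f,c in obs]); x0=x0[:2]
    else: fun=lambda p:np.concatenate([cen(proj(f,model+p))[0]-c for f,c in obs])
    r=least_squares(fun,x0); return r.x,np.abs(r.fun).max()
def look(q,model,z,cams=('side','top'),minc=.3,frames=None):
    D={}
    for n in cams:
        f=frames[n]
        D[n]=[(f,*mcen(d['mask']),d['confidence']) for d in models.trace(q,n) if d['confidence']>=minc]
    out=[]
    for a in D[cams[0]]:
        for b in D[cams[1]]:
            p,e=fitp([(a[0],a[1]),(b[0],b[1])],model,z)
            if e<4 and abs(p[2]-z)<.05:
                p2,e2=fitp([(b[0],b[1])],model,z,True)
                p3,e3=fitp([(a[0],a[1])],model,z,True)
                out.append((p.round(4),round(e,1),a[3],b[3],a[1].round(),b[1].round(),'area r',round(a[2]/cen(proj(a[0],model+p))[1],2),round(b[2]/cen(proj(b[0],model+p))[1],2),'top@z',p2.round(4),'side@z',p3.round(4)))
    return out
def both(tag=None):
    return {n:grab(n,f'{n}_{tag}.png' if tag else None) for n in('side','top')}
E
python3 - <<'E'
from h import *
F=both('1')
for q,m,z in(('jar1_c',JAR,.033),('lid1_c',LID,.006)):
    print(q)
    for o in look(q,m,z,frames=F): print(*o)
for q in('cover_grip','maker','tape','carton','adapter'):
    for n in F:
        for d in models.trace(q,n):
            if d['confidence']>.3:
                print(q,n,d['confidence'],np.round(d['rect'],1)); v=F[n]['color'].copy(); v[d['mask']]=v[d['mask']]//2+np.array([0,0,127],np.uint8)
                cv2.imwrite(f'pics/m_{q}_{n}.png',v)
for n,(x,y,w,h) in dict(side=(270,140,110,110),top=(215,130,120,60)).items():
    cv2.imwrite(f'pics/z_{n}.png',cv2.resize(F[n]['color'][y:y+h,x:x+w],None,fx=5,fy=5,interpolation=cv2.INTER_CUBIC))
E
```

```text
jar1_c
[0.4241 0.1144 0.0361] 0.1 0.64 0.81 [252. 181.] [232. 212.] area r 0.95 0.87 top@z [0.4247 0.1148] side@z [0.4249 0.1175]
lid1_c
[ 0.548  -0.2682  0.0045] 0.1 0.8 0.58 [346. 269.] [351. 178.] area r 1.04 0.96 top@z [ 0.5471 -0.2677] side@z [ 0.5476 -0.2691]
cover_grip side 0.6 [329.6 198.2  74.4  81.7]
cover_grip top 0.59 [286.3 158.   74.2  36.4]
maker side 0.77 [323.1 198.6  81.8  79.9]
maker side 0.54 [330.6 197.6  73.6  80.3]
maker top 0.76 [275.4 154.2  96.4  58.2]
maker top 0.55 [359.5 269.1  60.2  31.7]
tape side 0.96 [325.  325.1  36.7  34.9]
tape top 0.52 [394.  215.8  24.7  35. ]
carton side 0.95 [381.3 259.5  29.6  28.4]
carton side 0.37 [307.9 283.9  22.5  19.5]
carton top 0.85 [354.8 150.3  17.5  23.2]
adapter side 0.83 [242.2 319.7  56.2  64.2]
adapter top 0.58 [376.4 267.6  28.9  23.1]
```

```bash
python3 - <<'E'
from h import *
F=both()
for q in('jar1_c','jar2_c','jar3_c','lid1_c','lid2_c','lid3_c'):
    for n in F: print(q,n,[(d['confidence'],[int(v) for v in d['rect']]) for d in models.trace(q,n)])
E
```

```text
jar1_c side [(0.63, [251, 179, 21, 28])]
jar1_c top [(0.87, [233, 213, 18, 18])]
jar2_c side [(0.59, [375, 302, 25, 30]), (0.43, [308, 283, 20, 17])]
jar2_c top [(0.75, [393, 177, 22, 17])]
jar3_c side [(0.92, [281, 244, 19, 26])]
jar3_c top [(0.69, [313, 219, 18, 22])]
lid1_c side [(0.71, [345, 269, 22, 19])]
lid1_c top [(0.83, [352, 180, 22, 20]), (0.43, [273, 150, 94, 56])]
lid2_c side [(0.75, [306, 283, 23, 17]), (0.7, [298, 383, 28, 28])]
lid2_c top [(0.66, [353, 213, 20, 25]), (0.54, [425, 256, 23, 18])]
lid3_c side [(0.78, [268, 215, 22, 16]), (0.77, [212, 141, 20, 10])]
lid3_c top [(0.74, [150, 225, 23, 18]), (0.52, [274, 211, 21, 22])]
```

View pics/z_side.png

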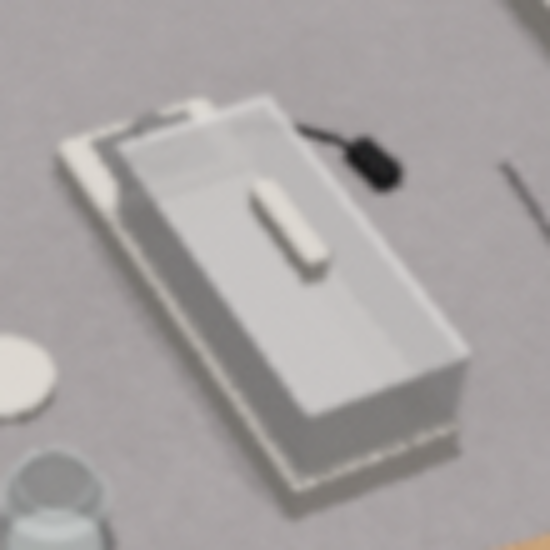

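View pics/z_top.png

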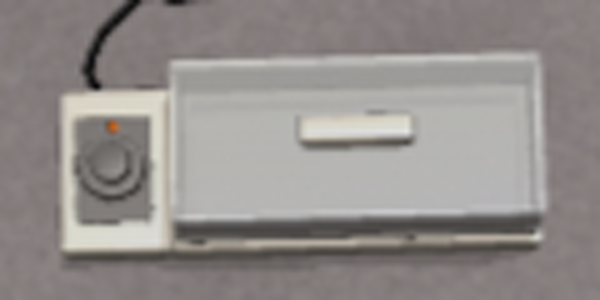

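```bash
cat >> h.py <<'E'
def locate(names=('jar1_c','jar2_c','jar3_c','lid1_c','lid2_c','lid3_c'),tag=None,n=2,zoff=0,minc=.3):
    for k in range(n):
        F=both(tag if k==0 else None)
        for q in names:
            m,z=(JAR,.033) if q[0]=='j' else (LID,.006)
            for o in look(q,m,z+zoff,frames=F,minc=minc): print(q,*o)
    return F
E
python3 - <<'E'
from h import *
F=locate()
# grip: white blob within cover region
for n,(x,y,w,h) in dict(side=(317,172,22,26),top=(265,145,45,22)).items():
    c=F[n]['color'][y:y+h,x:x+w].min(2); m=(c>205).astype(np.uint8)
    k,L,S,C=cv2.connectedComponentsWithStats(m); i=1+np.argmax(S[1:,4]); print(n,S[i],C[i]+[x,y])
    pts=np.argwhere(L==i)[:,::-1]+[x,y]; print(cv2.minAreaRect(pts.astype(np.float32)))
E
```

```text
jar1_c [0.4251 0.1159 0.0309] 0.4 0.78 0.58 [252. 182.] [232. 212.] area r 0.98 0.81 top@z [0.4258 0.1154] side@z [0.4232 0.1138]
jar2_c [ 0.5488 -0.3962  0.0348] 0.3 0.84 0.92 [372. 303.] [393. 177.] area r 0.95 0.9 top@z [ 0.5504 -0.3965] side@z [ 0.5491 -0.3955]
jar3_c [ 0.4121 -0.138   0.0351] 0.0 0.56 0.64 [280. 243.] [312. 218.] area r 0.95 0.95 top@z [ 0.4125 -0.1382] side@z [ 0.4126 -0.1366]
lid1_c [ 0.5471 -0.2675  0.0062] 0.1 0.65 0.69 [346. 269.] [351. 178.] area r 0.92 0.91 top@z [ 0.5468 -0.2675] side@z [ 0.5475 -0.2674]
lid2_c [ 3.039e-01 -4.907e-01  3.000e-04] 0.5 0.86 0.83 [297. 382.] [422. 254.] area r 0.95 1.08 top@z [ 0.3051 -0.4898] side@z [ 0.3019 -0.4926]
lid3_c [ 0.4304 -0.0169  0.0087] 0.1 0.71 0.51 [270. 216.] [274. 212.] area r 0.84 1.14 top@z [ 0.4307 -0.0168] side@z [ 0.4314 -0.0147]
lid3_c [0.3786 0.3772 0.0082] 0.1 0.56 0.54 [212. 139.] [150. 226.] area r 0.97 0.99 top@z [0.379  0.3777] side@z [0.379  0.3798]
jar1_c [0.4242 0.1165 0.0313] 0.2 0.7 0.58 [252. 182.] [231. 213.] area r 0.93 0.98 top@z [0.4234 0.1165] side@z [0.4242 0.115 ]
jar2_c [ 0.5507 -0
[... 196 characters left out ...]
 1.06 1.02 top@z [ 0.5493 -0.2678] side@z [ 0.5471 -0.2685]
lid2_c [ 0.4293 -0.2678  0.0064] 0.2 0.79 0.76 [306. 284.] [352. 214.] area r 0.93 0.93 top@z [ 0.43   -0.2678] side@z [ 0.429  -0.2677]
lid2_c [ 0.3023 -0.4929  0.0071] 0.4 0.79 0.88 [297. 382.] [423. 255.] area r 0.93 1.01 top@z [ 0.3036 -0.4933] side@z [ 0.3021 -0.4924]
lid3_c [0.3801 0.3777 0.0061] 0.1 0.46 0.58 [213. 140.] [150. 226.] area r 1.0 0.94 top@z [0.3798 0.3776] side@z [0.3806 0.378 ]
side [ 5  4 12 15 36] [327.80555556 183.38888889]
((327.5594787597656, 182.95675659179688), (17.792194366455078, 1.9850788116455078), 53.97262954711914)
top [11 10 21  2 36] [287.25       155.58333333]
((286.0, 155.5), (1.0, 20.0), 90.0)
```

```bash
python3 - <<'E'
import cv2,numpy as np
a=cv2.imread('pics/m_cover_grip_side.png')[130:260,260:400];b=cv2.imread('pics/m_maker_side.png')[130:260,260:400]
c=cv2.imread('pics/m_cover_grip_top.png')[110:240,210:350]; d=cv2.imread('pics/m_maker_top.png')[110:240,210:350]
g=lambda i:cv2.resize(i,None,fx=2.5,fy=2.2,interpolation=cv2.INTER_CUBIC)
cv2.imwrite('pics/mm.png',np.vstack([np.hstack([g(a),g(b)]),np.hstack([g(c),g(d)])]))
E
```

```text
(no output)
```

View pics/mm.png

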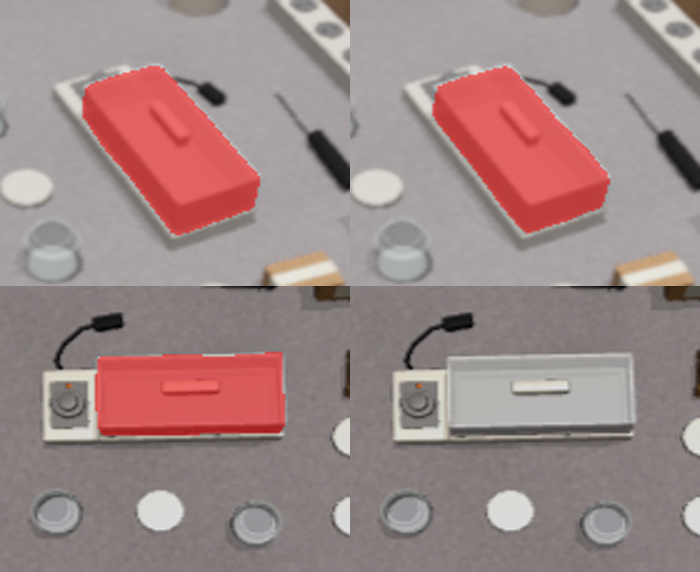

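```bash
cat >> h.py <<'E'
def box(w,l,z0,z1): return np.array([[sx*w/2,sy*l/2,z] for sx in(-1,1) for sy in(-1,1) for z in(z0,z1)])
COVER=box(.102,.230,0,.061)
GRIP=box(.016,.070,.061,.083)
def rz(a): return np.array([[np.cos(a),-np.sin(a),0],[np.sin(a),np.cos(a),0],[0,0,1]])
def iou_fit(obs,model,x0,fixz=True):
    S=4
    def cost(p):
        z=p[2]; X=model@rz(p[3]).T+np.array([p[0],p[1],z]); e=0
        for f,m in obs:
            h=cv2.convexHull(proj(f,X).astype(np.float32))
            r=np.zeros((420*S,560*S),np.uint8); cv2.fillConvexPoly(r,np.round((h+.5)*S).astype(int),1)
            g=cv2.resize(m.astype(np.uint8),None,fx=S,fy=S,interpolation=cv2.INTER_NEAREST)
            e+=1-(r&g).sum()/(r|g).sum()
        return e
    from scipy.optimize import minimize
    sim=[np.array(x0)]+[np.array(x0)+d for d in np.diag([.008,.008,.008,.05])]
    r=minimize(cost,x0,method='Nelder-Mead',options=dict(initial_simplex=sim,xatol=2e-4,fatol=1e-4,maxiter=150)); return r.x,r.fun
def fitcover(F,x0):
    obs=[]
    for n in F:
        d=models.trace('cover_grip',n)
        if d and d[0]['confidence']>.3: obs.append((F[n],d[0]['mask']))
    return iou_fit(obs,COVER,x0),len(obs)
E
python3 - <<'E'
from h import *
for k in range(2):
    F=both(); x0=np.r_[ray(F['top'],(286,158),.06)[:2],.03,0]; (p,e),n=fitcover(F,x0); print(p.round(4),e,n)
f=F['top']; print('grip top centre',ray(f,(286.2,156.3),.113).round(4)); 
s=F['side']
# triangulate grip top centre: top px, side px
from scipy.optimize import least_squares
g=np.array([286.2,155.7]); 
r=least_squares(lambda X:np.r_[proj(f,X)[0]-g, proj(s,X)[0]-[327.5,182.5]],[.6,-.05,.1]); print(r.x.round(4),r.fun.round(1))
c=cv2.resize(F['side']['color'][165:205,310:350],None,fx=14,fy=14,interpolation=cv2.INTER_NEAREST)
X=GRIP@rz(p[3]).T+p[:3]
for n in F:
    v=F[n]['color'].copy(); v=cv2.resize(v,None,fx=6,fy=6,interpolation=cv2.INTER_CUBIC)
    for M,col in((GRIP,(0,0,255)),(COVER,(0,255,0)),(np.r_[circ(.013,.018,30)+[0,.156,0]],(255,0,0))):
        for u in proj(F[n],M@rz(p[3]).T+p[:3]): cv2.circle(v,tuple(np.round((u+.5)*6).astype(int)),2,col,-1)
    x,y=(270,145) if n=='side' else (218,130); cv2.imwrite(f'pics/ov_{n}.png',v[y*6:(y+98)*6,x*6:(x+130)*6])
E
```

```text
[ 0.5953 -0.0518  0.0236  0.0466] 0.01986541297935107 1
[ 0.594  -0.051   0.0287  0.0338] 0.05490316799253658 2
grip top centre [ 0.5879 -0.0538  0.113 ]
[ 0.5892 -0.054   0.1184] [ 0.1 -0.3 -0.3  0.1]
```

View pics/ov_side.png

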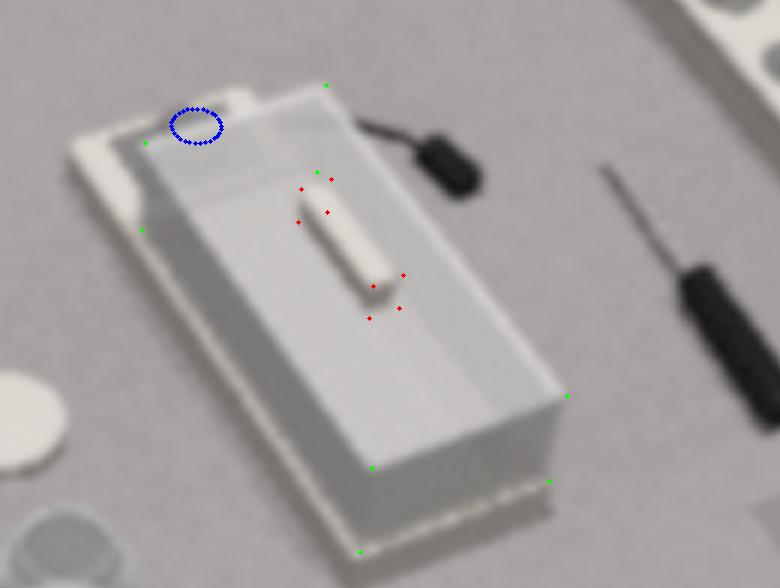

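View pics/ov_top.png

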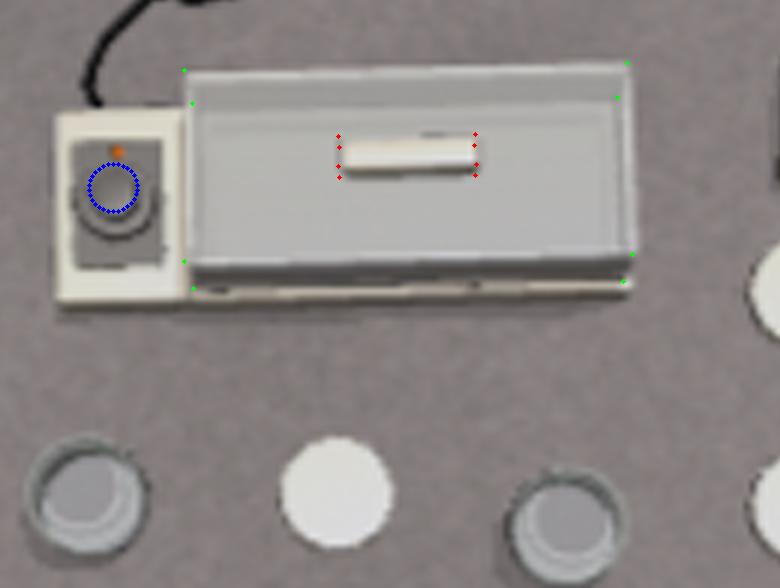

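```bash
python3 -m inch '[[50,25,-37,0,-8.1],[50,25,-37,0,-8.1],[50,25,-37,0,-8.1],[50,25,-37,0,-8.1],[50,25,-37,0,-8.1],[50,25,-37,0,-8.1],[50,25,-37,0,-8.1],[50,25,-37,0,-8.1],[50,25,-37,0,0],[50,25,-37,0,0]]' 60; cat >> h.py <<'E'
def tool():
    s=status.get_state(); x,y,z,w=s['tool_rot']
    yy=np.degrees(np.arctan2(1-2*(x*x+z*z),2*(x*y-z*w))); yy=(yy+90)%180-90
    print('t',round(s['t'],2),'pos mm',(np.array(s['position'])*1000).round(1),'jaw deg',round(yy,2),'w mm',round(s['grip_width']*1000,1),'F',np.round(s['wrist_force'],1),'j6',round(s['joint_positions'][5],2))
E
python3 -c "
from h import *; tool()"
```

```text
t: 4.4
position: [0.4658, 0.1345, 0.2316]
tool_rot: [0.694, 0.72, 0.0, 0.0]
wrist_force: [-0.0, 0.9, 0.2]
grip_width: 0.0427
t 4.4 pos mm [465.8 134.5 231.6] jaw deg 2.16 w mm 42.7 F [-0.   0.9  0.2] j6 1.81
```

```bash
python3 -m inch '[[50,25,-37,0,0],[50,25,-37,0,0],[50,25,-37,0,0],[50,25,-37,0,0],[50,26.7,-39,0,0],[50,0,0,-40,0],[50,0,0,-40,0],[50,0,0,-30,0],[50,0,0,0,0]]'; python3 - <<'E'
from h import *
tool(); F=both()
for n in F:
    v=cv2.resize(F[n]['color'],None,fx=6,fy=6,interpolation=cv2.INTER_CUBIC)
    x,y=(270,125) if n=='side' else (228,110); cv2.imwrite(f'pics/g_{n}.png',v[y*6:(y+98)*6,x*6:(x+130)*6])
E
```

```text
t: 5.3
position: [0.5895, -0.0508, 0.1166]
tool_rot: [0.694, 0.72, -0.002, -0.003]
wrist_force: [1.3, -0.0, -0.3]
grip_width: 0.0425
t 5.3 pos mm [589.5 -50.8 116.6] jaw deg 2.16 w mm 42.5 F [ 1.3 -0.  -0.3] j6 1.45
```

View pics/g_side.png

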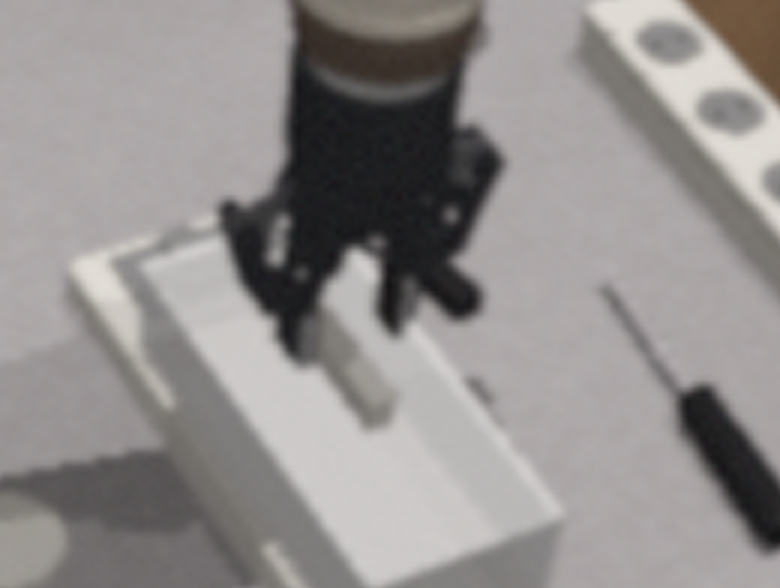

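View pics/g_top.png

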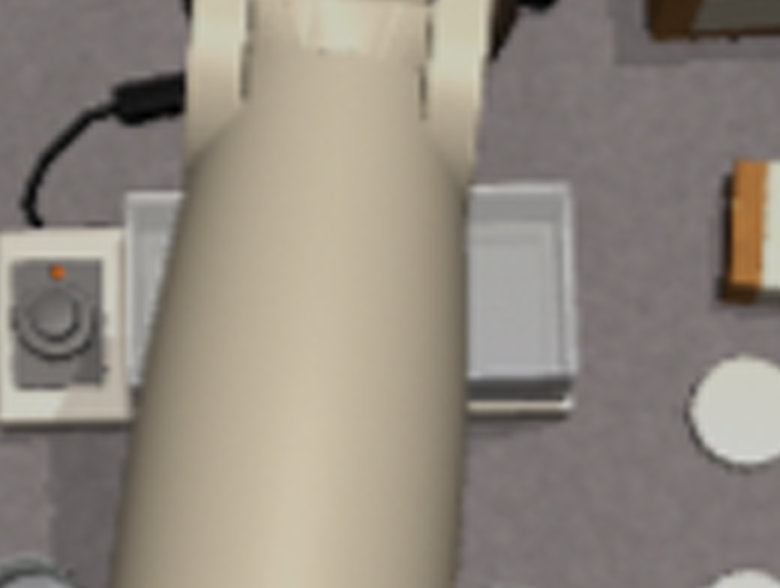

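```bash
python3 -m inch '[[50,2,-1.5,-10,0],[40,0,0,-9,0],[35,0,0,0,0],[25,0,0,0,0],[20,0,0,0,0],[10,0,0,0,0],[10,0,0,0,0]]' 30;python3 -c "
from h import *; tool()"
```

```text
t: 6.1
position: [0.5937, -0.0523, 0.1028]
tool_rot: [0.694, 0.72, 0.0, 0.0]
wrist_force: [-2.7, -0.2, 3.3]
grip_width: 0.0152
t 6.1 pos mm [593.7 -52.3 102.8] jaw deg 2.18 w mm 15.2 F [-2.7 -0.2  3.3] j6 1.44
```

```bash
python3 -m inch '[[35,0,0,0,0],[35,0,0,-4,0],[35,0,0,-3,0],[15,0,0,0,0],[5,0,0,0,0],[5,0,0,0,0],[5,0,0,0,0]]' 40;python3 -c "
from h import *; tool()"
```

```text
t: 6.8
position: [0.5936, -0.0523, 0.095]
tool_rot: [0.694, 0.72, -0.0, -0.0]
wrist_force: [-0.4, 0.1, -2.3]
grip_width: 0.0149
t 6.8 pos mm [593.6 -52.3  95. ] jaw deg 2.18 w mm 14.9 F [-0.4  0.1 -2.3] j6 1.44
```

```bash
python3 -m inch '[[5,0,0,4,0],[5,0,0,8,0],[5,0,0,15,0],[5,0,0,25,0],[5,0,0,30,0],[5,0,0,0,0]]';python3 - <<'E'
from h import *
tool(); F=both('lift'); print(ray(F['top'],(160,180),0), ray(F['top'],(228,180),0),ray(F['top'],(130,138),0))
E
```

```text
t: 7.4
position: [0.5955, -0.0525, 0.1833]
tool_rot: [0.694, 0.72, 0.002, 0.003]
wrist_force: [0.7, -0.0, -2.0]
grip_width: 0.0149
t 7.4 pos mm [595.5 -52.5 183.3] jaw deg 2.18 w mm 14.9 F [ 0.7 -0.  -2. ] j6 1.44
[0.53165156 0.35721533 0.        ] [ 5.35758871e-01  1.34827056e-01 -2.22044605e-16] [0.67237065 0.46567691 0.        ]
```

View pics/side_lift.png

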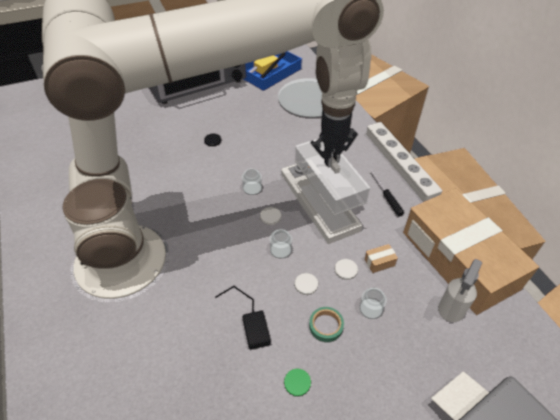

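View pics/top_lift.png

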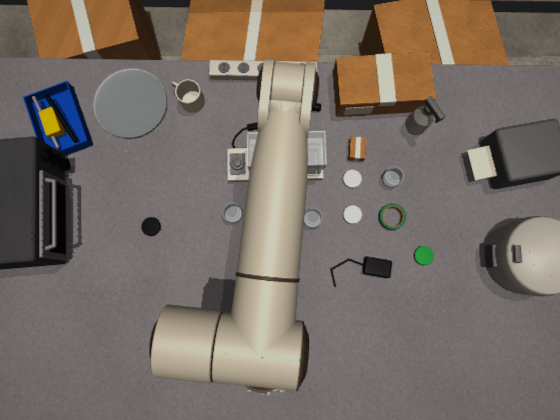

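```bash
python3 -m inch '[[5,-6,20,-20,0],[5,-6,40,-20,0],[5,-6,45,0,0],[5,-6,45,0,0],[5,-6,45,0,0],[5,-6,45,0,0],[5,-6,45,0,0],[5,-6,45,0,0],[5,-6,40,0,0],[5,-6,27,0,0]]';python3 -m inch '[[5,0,0,-20,0],[5,0,0,-20,0],[5,0,0,-15,0],[5,0,0,-10,0],[5,0,0,0,0]]';python3 -c "
from h import *; tool()"
```

```text
t: 8.5
position: [0.5325, 0.3471, 0.1358]
tool_rot: [0.693, 0.721, -0.001, -0.0]
wrist_force: [0.2, 1.6, -1.7]
grip_width: 0.015
t: 9.0
position: [0.5331, 0.3439, 0.0704]
tool_rot: [0.694, 0.72, -0.001, -0.0]
wrist_force: [0.4, -0.6, -1.8]
grip_width: 0.0153
t 9.0 pos mm [533.1 343.9  70.4] jaw deg 2.16 w mm 15.3 F [ 0.4 -0.6 -1.8] j6 2.11
```

```bash
python3 -m inch '[[5,0,0,-2,0],[5,0,0,-1.5,0],[5,0,0,-1,0],[5,0,0,0,0],[5,0,0,0,0]]';python3 -c "
from h import *; tool(); both('park')"
```

```text
t: 9.5
position: [0.5339, 0.3447, 0.0681]
tool_rot: [0.694, 0.72, 0.0, 0.0]
wrist_force: [-0.4, -0.3, -1.9]
grip_width: 0.015
t 9.5 pos mm [533.9 344.7  68.1] jaw deg 2.18 w mm 15.0 F [-0.4 -0.3 -1.9] j6 2.11
```

View pics/side_park.png

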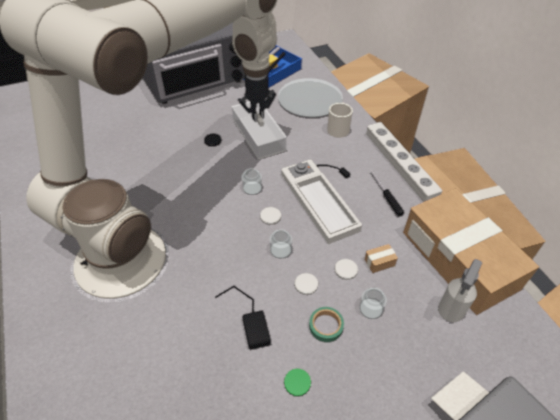

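```bash
python3 -m inch '[[5,0,0,-1.5,0],[5,0,0,-1,0],[5,0,0,0,0],[5,0,0,0,0]]';python3 -m inch '[[5,0,0,-0.7,0],[5,0,0,0,0],[5,0,0,0,0]]'
```

```text
t: 10.0
position: [0.5337, 0.3447, 0.0652]
tool_rot: [0.694, 0.72, -0.0, -0.0]
wrist_force: [0.0, -0.3, -1.7]
grip_width: 0.0151
t: 10.3
position: [0.5338, 0.3447, 0.0646]
tool_rot: [0.694, 0.72, 0.0, 0.0]
wrist_force: [-0.5, -0.7, -1.8]
grip_width: 0.0154
```

```bash
python3 -m inch '[[5,0,0,-1,0],[5,0,0,0,0],[5,0,0,0,0]]';python3 -m inch '[[5,0,0,-1,0],[5,0,0,0,0],[5,0,0,0,0]]';python3 -c "
from h import *; tool()"
```

```text
t: 10.6
position: [0.5339, 0.3447, 0.0646]
tool_rot: [0.694, 0.72, 0.0, 0.0]
wrist_force: [-1.9, -1.9, 5.0]
grip_width: 0.0147
t: 10.9
position: [0.5339, 0.3447, 0.0646]
tool_rot: [0.694, 0.72, 0.001, 0.0]
wrist_force: [-4.5, -2.7, 11.0]
grip_width: 0.0152
t 10.9 pos mm [533.9 344.7  64.6] jaw deg 2.18 w mm 15.2 F [-4.5 -2.7 11. ] j6 2.11
```

```bash
python3 -m inch '[[5,0,0,1.5,0],[5,0,0,0,0],[20,0,0,0,0],[35,0,0,0,0],[40,0,0,0,0],[40,0,0,0,0]]';python3 -m inch '[[40,0,0,10,0],[40,0,0,25,0],[40,0,0,40,0],[60,0,0,40,0],[75,0,0,20,0],[100,0,0,0,0]]';python3 - <<'E'
from h import *
tool()
for k in range(2):
    F=both('rel'); (p,e),n=fitcover(F,[.534,.345,0,.04]); print(p.round(4),e,n)
E
```

```text
t: 11.5
position: [0.5338, 0.3447, 0.0639]
tool_rot: [0.694, 0.72, -0.0, -0.0]
wrist_force: [-0.4, 0.1, 0.1]
grip_width: 0.034
t: 12.1
position: [0.5348, 0.3454, 0.2039]
tool_rot: [0.694, 0.72, 0.003, 0.001]
wrist_force: [0.1, 0.4, -1.3]
grip_width: 0.0758
t 12.1 pos mm [534.8 345.4 203.9] jaw deg 2.18 w mm 75.8 F [ 0.1  0.4 -1.3] j6 2.11
[0.5348 0.344  0.0017 0.0403] 0.5512332849274416 2
[0.5339 0.3429 0.003  0.0417] 0.540881594775044 2
```

```bash
python3 -m inch '[[100,-11,-23,0,8.2],[100,-11,-23,0,8.2],[100,-11,-23,0,8.2],[100,-11,-23,0,8.2],[100,-11,-23,0,8.2],[100,-11,-23,0,8.2],[100,-11,-23,0,8.2],[100,-11,-23,0,8.2],[100,-11,-23,0,8.2],[100,-11,-22,0,8.2]]';python3 -m inch '[[100,0,0,-40,8.2],[100,0,0,-30,0],[100,0,0,0,0],[100,0,0,0,0]]';python3 -c "
from h import *; tool()"
```

```text
t: 13.5
position: [0.4231, 0.1148, 0.1988]
tool_rot: [0.048, 0.999, -0.0, -0.0]
wrist_force: [0.5, -0.2, 0.2]
grip_width: 0.0855
t: 13.9
position: [0.4235, 0.1157, 0.1296]
tool_rot: [-0.02, 1.0, -0.0, -0.0]
wrist_force: [0.4, -0.0, 0.7]
grip_width: 0.0857
t 13.9 pos mm [423.5 115.7 129.6] jaw deg -87.65 w mm 85.7 F [ 0.4 -0.   0.7] j6 0.23
```

```bash
python3 -m inch '[[100,1,0.3,-40,0],[100,0,0,-20,0],[100,0,0,0,0]]';python3 - <<'E'
from h import *
tool(); F=both('j1')
cv2.imwrite('pics/j1.png',cv2.resize(F['side']['color'][120:220,180:320],None,fx=5,fy=5,interpolation=cv2.INTER_CUBIC))
E
```

```text
t: 14.2
position: [0.4242, 0.116, 0.0684]
tool_rot: [-0.021, 1.0, -0.0, -0.001]
wrist_force: [0.6, 0.6, -0.3]
grip_width: 0.0849
t 14.2 pos mm [424.2 116.   68.4] jaw deg -87.63 w mm 84.9 F [ 0.6  0.6 -0.3] j6 0.23
```

View pics/j1.png

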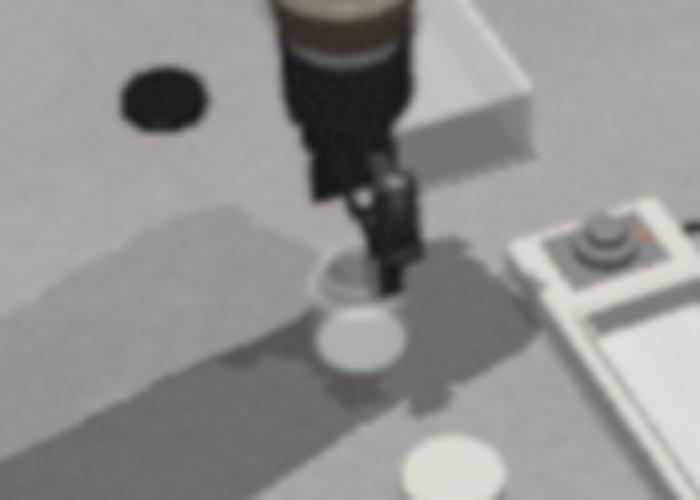

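```bash
python3 -m inch '[[100,0,0,-12,0],[100,0,0,-10,0],[100,0,0,0,0]]';python3 -m inch '[[100,0,0,-10,0],[100,0,0,-8,0],[100,0,0,0,0]]'; python3 -m inch '[[80,0,0,0,0],[74,0,0,0,0],[68,0,0,0,0],[60,0,0,0,0],[60,0,0,0,0]]' 20; python3 - <<'E'
from h import *
tool(); F=both('j1')
cv2.imwrite('pics/j1.png',cv2.resize(F['side']['color'][120:220,180:320],None,fx=5,fy=5,interpolation=cv2.INTER_CUBIC))
E
```

```text
t: 14.6
position: [0.4242, 0.1159, 0.046]
tool_rot: [-0.021, 1.0, -0.0, -0.001]
wrist_force: [-0.0, -0.7, -1.0]
grip_width: 0.0854
t: 14.9
position: [0.424, 0.1158, 0.0277]
tool_rot: [-0.021, 1.0, -0.0, -0.001]
wrist_force: [-0.4, 1.3, -0.9]
grip_width: 0.0856
t: 15.4
position: [0.4251, 0.116, 0.0297]
tool_rot: [-0.021, 1.0, 0.0, 0.0]
wrist_force: [-1.3, -1.4, 5.2]
grip_width: 0.06
t 15.4 pos mm [425.1 116.   29.7] jaw deg -87.62 w mm 60.0 F [-1.3 -1.4  5.2] j6 0.23
```

View pics/j1.png

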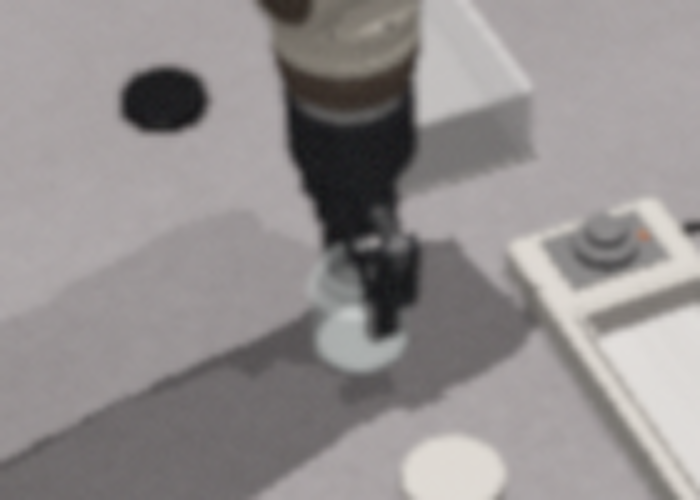

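```bash
python3 -m inch '[[90,0,0,0,0],[100,0,0,0,0],[100,0,0,0,-8],[100,0,0,0,-8.2],[100,0,0,0,-8.2],[100,0,0,0,-8.2],[100,0,0,0,-8.2],[100,0,0,0,-8.2],[100,0,0,0,-8.2],[100,0,0,0,-8.2]]';python3 -m inch '[[100,0,0,0,-8.2],[100,0,0,0,-8.2],[100,0,0,0,-8.4],[90,0,0,0,0],[80,0,0,0,0],[72,0,0,0,0],[60,0,0,0,0],[60,0,0,0,0],[60,0,0,0,0]]' 20; python3 -m inch '[[60,0,0,0,0],[50,0,0,0,0]]' 45; python3 -c "
from h import *; tool()"
```

```text
t: 16.5
position: [0.4247, 0.116, 0.0289]
tool_rot: [0.525, 0.851, -0.0, -0.0]
wrist_force: [-0.4, -0.1, 0.2]
grip_width: 0.0857
t: 17.4
position: [0.4246, 0.116, 0.0293]
tool_rot: [0.693, 0.721, -0.0, -0.0]
wrist_force: [-3.3, -0.9, 5.7]
grip_width: 0.0607
t: 17.6
position: [0.4247, 0.116, 0.0295]
tool_rot: [0.693, 0.721, 0.0, -0.0]
wrist_force: [-4.5, -0.5, 7.8]
grip_width: 0.0595
t 17.6 pos mm [424.7 116.   29.5] jaw deg 2.22 w mm 59.5 F [-4.5 -0.5  7.8] j6 1.8
```

```bash
python3 -m inch '[[50,0,0,15,0],[50,0,0,25,0],[50,0,0,30,0],[50,30,-20,0,0],[50,34,-20,0,0],[50,34,-20,0,0],[50,34,-20,0,0],[50,34,-19,0,0],[50,0,0,0,0],[50,0,0,0,0]]';python3 - <<'E'
from h import *
tool(); F=both('w1')
v=[cv2.resize(F[n]['color'][y:y+100,x:x+130],None,fx=3,fy=3,interpolation=cv2.INTER_CUBIC) for n,x,y in(('side',240,110),('top',205,110))]
cv2.imwrite('pics/w1.png',np.hstack(v))
E
```

```text
t: 18.6
position: [0.5908, 0.0165, 0.0977]
tool_rot: [0.694, 0.72, -0.001, -0.001]
wrist_force: [-0.9, 0.7, -1.4]
grip_width: 0.0593
t 18.6 pos mm [590.8  16.5  97.7] jaw deg 2.14 w mm 59.3 F [-0.9  0.7 -1.4] j6 1.56
```

View pics/w1.png

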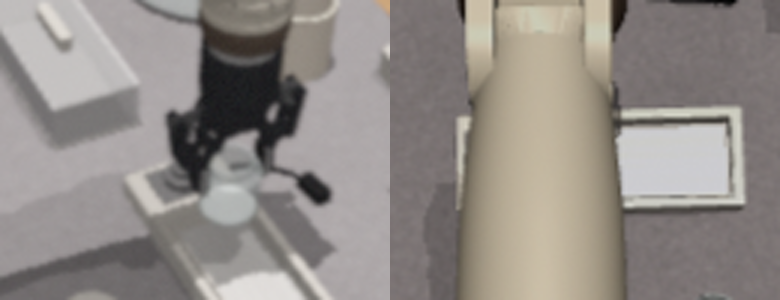

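```bash
python3 - <<'E'
from h import *
F=grab('top')
a=cv2.resize(F['color'][140:190,215:335],None,fx=6,fy=6,interpolation=cv2.INTER_CUBIC);
for x,y,dy in((.5936,-.053,0),):
    for M in (circ(.0305,0)+[0,-.07,.01], box(.084,.212,.01,.036), box(.108,.236,.03,.03)):
        for u in proj(F,M@rz(.038).T+[x,y,0]): cv2.circle(a,tuple(np.round((u+.5-[215,140])*6).astype(int)),2,(0,0,255),-1)
cv2.imwrite('pics/w2.png',a)
E
```

```text
(no output)
```

View pics/w2.png

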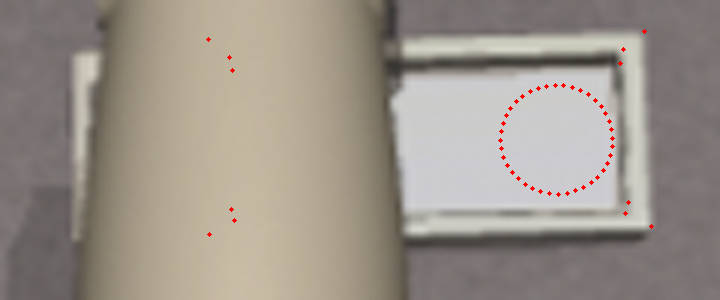

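```bash
python3 -m inch '[[50,0,0,-25,0],[50,0,0,-22,0],[50,0,0,-7,0],[50,0,0,0,0],[50,0,0,0,0]]';python3 -m inch '[[50,0,0,-2,0],[50,0,0,0,0],[50,0,0,0,0]]'; python3 -m inch '[[50,0,0,-1.5,0],[50,0,0,0,0],[50,0,0,0,0]]'
```

```text
t: 19.25
position: [0.5911, 0.0173, 0.0464]
tool_rot: [0.693, 0.721, 0.001, 0.0]
wrist_force: [0.3, 0.3, -1.1]
grip_width: 0.0594
t: 19.55
position: [0.591, 0.017, 0.0436]
tool_rot: [0.694, 0.72, 0.0, 0.0]
wrist_force: [0.1, -0.8, -1.3]
grip_width: 0.0592
t: 19.85
position: [0.5907, 0.017, 0.0415]
tool_rot: [0.694, 0.72, -0.0, -0.0]
wrist_force: [-0.1, 0.3, -1.5]
grip_width: 0.0591
```

```bash
python3 -m inch '[[50,0,0,-1.5,0],[50,0,0,0,0],[50,0,0,0,0]]';python3 -m inch '[[50,0,0,-1,0],[50,0,0,0,0],[50,0,0,0,0]]'
```

```text
t: 20.15
position: [0.5907, 0.017, 0.04]
tool_rot: [0.694, 0.72, -0.0, -0.0]
wrist_force: [-0.1, 0.1, -1.6]
grip_width: 0.0595
t: 20.45
position: [0.5909, 0.017, 0.0396]
tool_rot: [0.694, 0.72, 0.0, 0.0]
wrist_force: [-1.8, -0.5, 3.9]
grip_width: 0.0593
```

```bash
python3 -m inch '[[72,0,0,0,0],[85,0,0,0,0],[95,0,0,0,0],[100,0,0,0,0],[100,0,0,15,0],[100,0,0,40,0],[100,0,0,35,0],[100,-10,0,0,8],[100,-25,-5,0,8],[100,-25,-6,0,8]]';python3 -m inch '[[100,-20,-5,0,8],[100,-20,-5,0,8],[100,-20,-5,0,8],[100,-20,-4,0,8],[100,-20,-3.5,0,8],[100,0,0,0,8],[100,0,0,0,8],[100,0,0,0,8],[100,0,0,0,2]]'; python3 - <<'E'
from h import *
tool(); F=locate(('jar1_c',),n=1,zoff=.01,minc=.2); F=locate(('lid3_c',),tag='a',n=1)
E
```

```text
t: 21.45
position: [0.5305, 0.006, 0.1304]
tool_rot: [0.526, 0.85, 0.0, 0.001]
wrist_force: [-0.6, -0.1, 0.5]
grip_width: 0.0856
t: 22.35
position: [0.4309, -0.0165, 0.1304]
tool_rot: [-0.022, 1.0, -0.0, 0.001]
wrist_force: [0.0, 0.1, 0.1]
grip_width: 0.0856
t 22.35 pos mm [430.9 -16.5 130.4] jaw deg -87.53 w mm 85.6 F [0.  0.1 0.1] j6 -0.08
lid3_c [0.3791 0.3764 0.0081] 0.1 0.72 0.52 [213. 140.] [150. 226.] area r 0.96 1.03 top@z [0.379 0.377] side@z [0.3801 0.3788]
```

View pics/side_a.png

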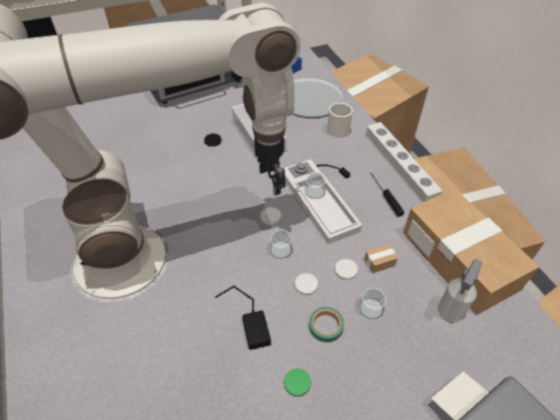

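```bash
python3 -m inch '[[100,0,0,-40,0],[100,0,0,-40,0],[100,0,0,-30,0],[100,0,0,-10,0],[100,0,0,0,0]]';python3 -m inch '[[100,0,0,-5,0],[100,0,0,0,0],[90,0,0,-4,0],[86,0,0,-4,0],[86,0,0,0,0]]' 20; python3 - <<'E'
from h import *
tool(); F=both('l')
cv2.imwrite('pics/l1.png',cv2.resize(F['side']['color'][140:240,210:350],None,fx=5,fy=5,interpolation=cv2.INTER_CUBIC))
E
```

```text
t: 23.25
position: [0.43, -0.0165, 0.0083]
tool_rot: [-0.019, 1.0, 0.0, -0.001]
wrist_force: [0.0, -0.4, -0.3]
grip_width: 0.0854
t: 23.75
position: [0.4306, -0.0165, -0.0042]
tool_rot: [-0.019, 1.0, -0.0, -0.0]
wrist_force: [0.1, -0.3, -0.5]
grip_width: 0.0734
t 23.75 pos mm [430.6 -16.5  -4.2] jaw deg -87.82 w mm 73.4 F [ 0.1 -0.3 -0.5] j6 -0.08
```

View pics/l1.png

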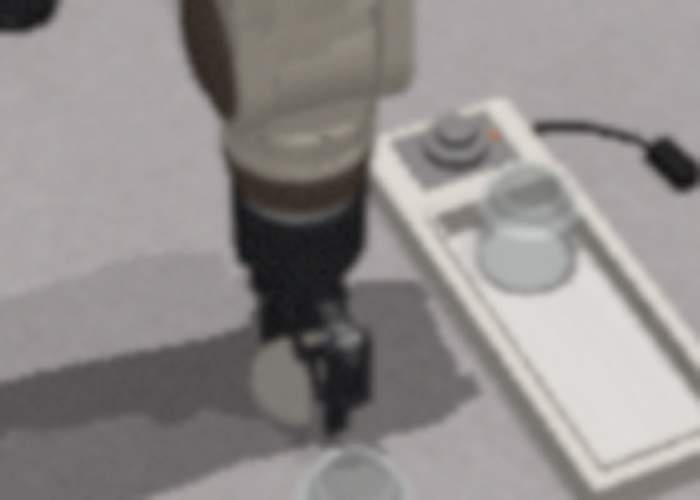

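```bash
python3 -m inch '[[80,0,0,1,0],[76,0,0,0,0],[72,0,0,0,0],[66,0,0,0,0],[60,0,0,0,0],[60,0,0,0,0]]' 20; python3 -m inch '[[72,0,0,0,0],[90,0,0,0,0],[100,0,0,0,-8.2],[100,0,0,0,-8.2],[100,0,0,0,-8.2],[100,0,0,0,-8.2],[100,0,0,0,-8.2],[100,0,0,0,-8.2],[100,0,0,0,-8.2],[100,0,0,0,-8.2]]';python3 -m inch '[[100,0,0,0,-8.2],[100,0,0,0,-8.2],[100,0,0,0,-8],[90,0,0,0,0],[80,0,0,0,0],[72,0,0,0,0],[60,0,0,0,0],[60,0,0,0,0],[60,0,0,0,0]]' 20;python3 -c "
from h import *; tool()"
```

```text
t: 24.45
position: [0.4309, -0.0165, -0.0025]
tool_rot: [-0.019, 1.0, 0.0, 0.0]
wrist_force: [-1.1, 0.8, 5.4]
grip_width: 0.0595
t: 25.45
position: [0.4307, -0.0165, -0.0031]
tool_rot: [0.528, 0.849, -0.0, -0.0]
wrist_force: [-0.0, 0.1, 0.2]
grip_width: 0.0853
t: 26.35
position: [0.4309, -0.0165, -0.0027]
tool_rot: [0.693, 0.721, 0.0, 0.0]
wrist_force: [-2.1, -0.0, 5.3]
grip_width: 0.0587
t 26.35 pos mm [430.9 -16.5  -2.7] jaw deg 2.23 w mm 58.7 F [-2.1 -0.   5.3] j6 1.49
```

```bash
python3 -m inch '[[50,0,0,0,0],[50,0,0,10,0],[50,0,0,30,0],[50,0,0,40,0],[50,0,0,20,0],[50,40,8.5,0,0],[50,40,8.5,0,0],[50,40,8.5,0,0],[50,40,8,0,0],[50,0,0,0,0]]' 30; python3 -m inch '[[50,0,0,-8,0],[50,0,0,0,0],[50,0,0,0,0]]';python3 - <<'E'
from h import *
tool(); F=both('l')
cv2.imwrite('pics/l2.png',cv2.resize(F['side']['color'][110:210,240:380],None,fx=5,fy=5,interpolation=cv2.INTER_CUBIC))
E
```

```text
t: 27.35
position: [0.5939, 0.0179, 0.0949]
tool_rot: [0.693, 0.721, -0.001, -0.001]
wrist_force: [-1.3, -0.1, -1.1]
grip_width: 0.0583
t: 27.65
position: [0.5898, 0.0168, 0.0894]
tool_rot: [0.694, 0.72, -0.0, -0.0]
wrist_force: [-0.0, -0.7, 0.5]
grip_width: 0.0578
t 27.65 pos mm [589.8  16.8  89.4] jaw deg 2.17 w mm 57.8 F [-0.  -0.7  0.5] j6 1.56
```

View pics/l2.png

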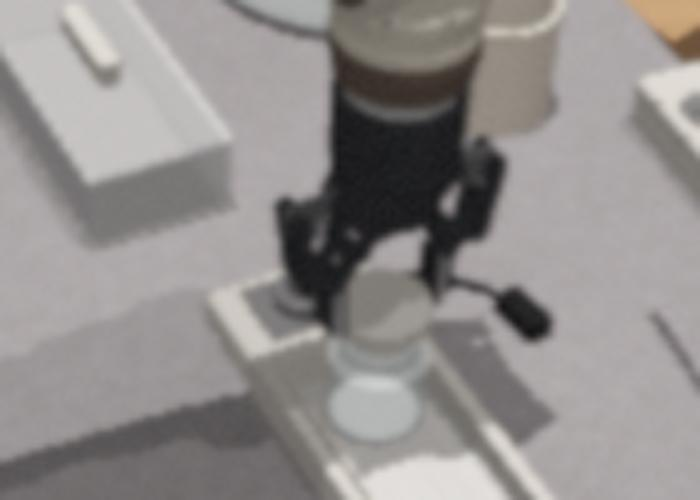

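```bash
python3 -m inch '[[50,0,0,-6,0],[50,0,0,-3,0],[50,0,0,0,0],[50,0,0,0,0]]'; python3 -c "
from h import *; tool()"
```

```text
t: 28.15
position: [0.5906, 0.017, 0.08]
tool_rot: [0.694, 0.72, -0.0, -0.0]
wrist_force: [-1.0, 0.0, -0.1]
grip_width: 0.0579
t 28.15 pos mm [590.6  17.   80. ] jaw deg 2.18 w mm 57.9 F [-1.   0.  -0.1] j6 1.56
```

Aligned with the jar's release pose to within 0.3 mm; lower on.

```bash
python3 -m inch '[[50,0.3,0,-4,0],[50,0,0,-4,0],[50,0,0,-3,0],[50,0,0,0,0],[50,0,0,0,0]]'; python3 -m inch '[[50,0,0,-3,0],[50,0,0,0,0],[50,0,0,0,0]]';python3 -m inch '[[50,0,0,-2,0],[50,0,0,0,0],[50,0,0,0,0]]'
```

```text
t: 28.65
position: [0.591, 0.017, 0.0689]
tool_rot: [0.694, 0.72, -0.0, -0.0]
wrist_force: [-0.2, 0.6, 0.0]
grip_width: 0.0579
t: 28.95
position: [0.5911, 0.017, 0.066]
tool_rot: [0.694, 0.72, -0.0, -0.0]
wrist_force: [0.5, -0.0, 0.2]
grip_width: 0.0582
t: 29.25
position: [0.5913, 0.017, 0.0655]
tool_rot: [0.694, 0.72, 0.0, 0.0]
wrist_force: [-3.4, -0.8, 9.2]
grip_width: 0.0582
```

```bash
python3 -m inch '[[50,0,0,1,0],[60,0,0,0,0],[72,0,0,0,0],[75,0,0,0,0],[75,0,0,0,0]]';python3 - <<'E'
from h import *
tool(); F=both('l')
cv2.imwrite('pics/l3.png',cv2.resize(F['side']['color'][130:230,270:410],None,fx=5,fy=5,interpolation=cv2.INTER_CUBIC))
E
```

```text
t: 29.75
position: [0.591, 0.017, 0.0648]
tool_rot: [0.694, 0.72, -0.0, -0.0]
wrist_force: [0.2, 0.3, -0.3]
grip_width: 0.0642
t 29.75 pos mm [591.   17.   64.8] jaw deg 2.18 w mm 64.2 F [ 0.2  0.3 -0.3] j6 1.56
```

View pics/l3.png

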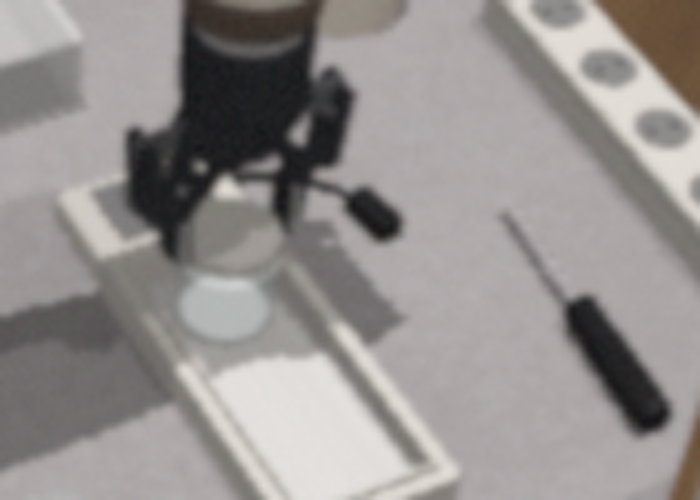

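```bash
python3 -m inch '[[90,0,0,0,0],[100,0,0,10,0],[100,0,0,35,0],[100,0,0,35,0],[100,-16,-14,0,8.2],[100,-16,-14,0,8.2],[100,-16,-14,0,8.2],[100,-16,-14,0,8.2],[100,-16,-14,0,8.2],[100,-16,-14,0,8.2]]';python3 -m inch '[[100,-17,-14,0,8.2],[100,-17,-14,0,8.2],[100,-17,-14,0,8.2],[100,-16,-14,0,8.2],[100,-15.7,-15,0,8],[100,0,0,0,0]]';python3 - <<'E'
from h import *
tool(); F=locate(('jar3_c','jar2_c','lid1_c','lid2_c'),tag='b',n=1); o=look('lid1_c',LID,.072,frames=F); print(o); print(look('lid3_c',LID,.072,frames=F))
(p,e),n=fitcover(F,[.534,.345,0,.04]); print(p.round(4),e,n)
cv2.imwrite('pics/l4.png',np.hstack([cv2.resize(F[n]['color'][y:y+100,x:x+80],None,fx=5,fy=5,interpolation=cv2.INTER_CUBIC) for n,x,y in (('side',270,130),('top',220,120))]))
E
```

```text
t: 30.85
position: [0.4945, -0.0675, 0.146]
tool_rot: [0.328, 0.945, 0.0, 0.0]
wrist_force: [0.4, 0.1, 0.5]
grip_width: 0.0852
t: 31.45
position: [0.4113, -0.1391, 0.1462]
tool_rot: [-0.02, 1.0, -0.0, 0.0]
wrist_force: [1.1, 0.3, -0.2]
grip_width: 0.0852
t 31.45 pos mm [ 411.3 -139.1  146.2] jaw deg -87.67 w mm 85.2 F [ 1.1  0.3 -0.2] j6 -0.37
jar2_c [ 0.549  -0.3951  0.0353] 0.0 0.74 0.57 [372. 303.] [392. 177.] area r 0.93 0.97 top@z [ 0.5497 -0.3957] side@z [ 0.55   -0.3941]
lid2_c [ 0.4286 -0.2695  0.0102] 0.1 0.9 0.82 [306. 284.] [352. 214.] area r 0.97 0.93 top@z [ 0.4296 -0.2702] side@z [ 0.4297 -0.2671]
lid2_c [ 0.3021 -0.4921  0.008 ] 0.2 0.62 0.77 [297. 382.] [423. 255.] area r 0.93 0.92 top@z [ 0.3028 -0.493 ] side@z [ 0.3022 -0.4914]
[]
[(array([0.5916, 0.018 , 0.0729]), np.float64(0.3), 0.51, 0.66, array([315., 177.]), array([263., 158.]), 'area r', 0.88, 1.04, 'top@z', array([0.5922, 0.0174]), 'side@z', array([0.5914, 0.0193]))]
[ 0.5348  0.3466 -0.0008  0.0336] 0.6130088867831179 2
```

View pics/l4.png

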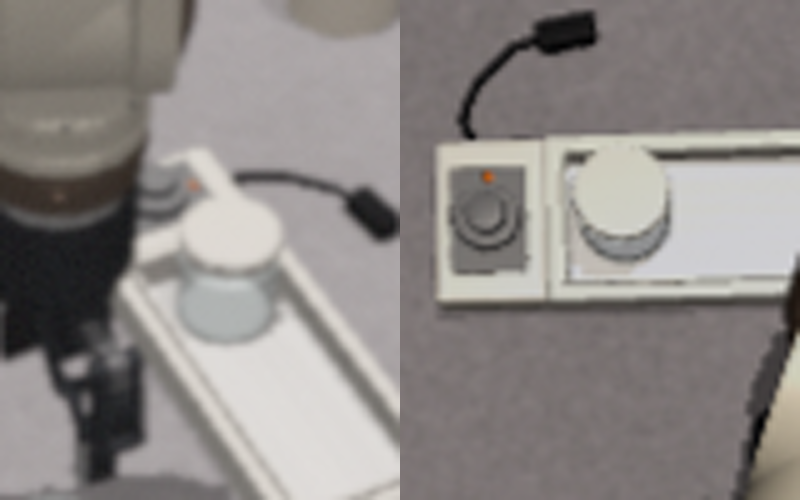

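View pics/side_b.png

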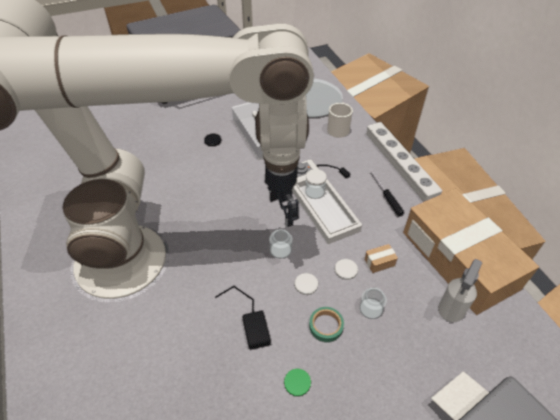

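```bash
python3 -m inch '[[100,1,1,-40,0],[100,0,0,-35,0],[100,0,0,-15,0],[100,0,0,-10,0],[100,0,0,0,0]]';python3 -m inch '[[100,0,0,-10,0],[100,0,0,-7.5,0],[90,0,0,0,0],[80,0,0,0,0],[74,0,0,0,0],[68,0,0,0,0],[60,0,0,0,0],[60,0,0,0,0]]' 20;python3 -c "
from h import *; tool()"
```

```text
t: 32.75
position: [0.4128, -0.1368, 0.0442]
tool_rot: [-0.019, 1.0, 0.0, -0.001]
wrist_force: [-0.4, 0.4, 0.3]
grip_width: 0.0854
t: 33.55
position: [0.4138, -0.1372, 0.0282]
tool_rot: [-0.019, 1.0, -0.0, 0.0]
wrist_force: [-0.9, -0.2, 5.7]
grip_width: 0.0599
t 33.55 pos mm [ 413.8 -137.2   28.2] jaw deg -87.82 w mm 59.9 F [-0.9 -0.2  5.7] j6 -0.36
```

```bash
python3 -m inch '[[90,0,0,0,0],[100,0,0,0,0],[100,0,0,0,-8.2],[100,0,0,0,-8.2],[100,0,0,0,-8.2],[100,0,0,0,-8.2],[100,0,0,0,-8.2],[100,0,0,0,-8.2],[100,0,0,0,-8.2],[100,0,0,0,-8.2]]';python3 -m inch '[[100,0,0,0,-8.2],[100,0,0,0,-8.2],[100,0,0,0,-8],[90,0,0,0,0],[80,0,0,0,0],[72,0,0,0,0],[60,0,0,0,0],[60,0,0,0,0],[60,0,0,0,0]]' 20; python3 -m inch '[[60,0,0,0,0],[50,0,0,0,0],[50,0,0,15,0],[50,0,0,25,0],[50,0,0,30,0],[50,0,0,0,0],[50,0,0,0,0]]' 45; python3 -c "
from h import *; tool()"
```

```text
t: 34.55
position: [0.4132, -0.1369, 0.0273]
tool_rot: [0.528, 0.849, -0.0, -0.0]
wrist_force: [0.6, 0.6, 0.8]
grip_width: 0.0853
t: 35.45
position: [0.4133, -0.137, 0.0276]
tool_rot: [0.693, 0.721, -0.0, -0.0]
wrist_force: [-1.8, 0.7, 2.5]
grip_width: 0.0594
t: 36.15
position: [0.4137, -0.137, 0.0973]
tool_rot: [0.693, 0.72, 0.0, 0.0]
wrist_force: [-0.2, 0.5, -2.2]
grip_width: 0.0591
t 36.15 pos mm [ 413.7 -137.    97.3] jaw deg 2.18 w mm 59.1 F [-0.2  0.5 -2.2] j6 1.21
```

```bash
python3 -m inch '[[50,30,14,0,0],[50,36,17,0,0],[50,36,17,0,0],[50,36,17,0,0],[50,30,14,0,0],[50,12,5,0,0],[50,0,0,0,0],[50,0,0,-20,0],[50,0,0,-15,0],[50,0,0,0,0]]'; python3 -m inch '[[50,0,0,-12,0],[50,0,0,-7,0],[50,0,0,0,0],[50,0,0,0,0]]';python3 -m inch '[[50,0,0,-2.5,0],[50,0,0,0,0],[50,0,0,0,0]]'
```

```text
t: 37.15
position: [0.5909, -0.0532, 0.0592]
tool_rot: [0.694, 0.72, -0.002, -0.002]
wrist_force: [-0.4, 0.7, -1.9]
grip_width: 0.0588
t: 37.55
position: [0.5934, -0.0531, 0.0438]
tool_rot: [0.694, 0.72, 0.0, 0.0]
wrist_force: [0.7, 0.1, -2.2]
grip_width: 0.0593
t: 37.85
position: [0.5935, -0.053, 0.0413]
tool_rot: [0.694, 0.72, 0.0, 0.0]
wrist_force: [-0.6, -0.5, -2.1]
grip_width: 0.059
```

```bash
python3 -m inch '[[50,0,0,-2,0],[50,0,0,0,0],[50,0,0,0,0]]'; python3 -m inch '[[50,0,0,-1.5,0],[50,0,0,0,0],[50,0,0,0,0]]';python3 -m inch '[[50,0,0,-1,0],[50,0,0,0,0],[50,0,0,0,0]]'
```

```text
t: 38.15
position: [0.5933, -0.053, 0.039]
tool_rot: [0.694, 0.72, -0.0, -0.0]
wrist_force: [0.4, -0.0, -2.1]
grip_width: 0.0592
t: 38.45
position: [0.5936, -0.053, 0.0379]
tool_rot: [0.694, 0.72, 0.0, 0.0]
wrist_force: [-0.7, 0.2, 0.3]
grip_width: 0.0591
t: 38.75
position: [0.5936, -0.053, 0.0379]
tool_rot: [0.694, 0.72, 0.0, 0.0]
wrist_force: [-2.9, 0.7, 8.9]
grip_width: 0.0589
```

```bash
python3 -m inch '[[60,0,0,1,0],[80,0,0,0,0],[95,0,0,0,0],[100,0,0,10,0],[100,0,0,40,0],[100,0,0,40,0],[100,-15,-19.5,0,8.2],[100,-15,-19.5,0,8.2],[100,-15,-19.5,0,8.2],[100,-15,-19.5,0,8.2]]';python3 -m inch '[[100,-15,-19.5,0,8.2],[100,-15,-19.5,0,8.2],[100,-15,-19.5,0,8.2],[100,-15,-19.5,0,8.2],[100,-15,-19.5,0,8.2],[100,-15,-19.5,0,8.2],[100,-14.3,-19.5,0,8],[100,0,0,0,0],[100,0,0,0,0]]';python3 - <<'E'
from h import *
tool(); F=both('c'); print(look('lid2_c',LID,.006,frames=F)); print(look('jar3_c',JAR,.043,frames=F,minc=.2))
E
```

```text
t: 39.75
position: [0.5329, -0.1317, 0.1284]
tool_rot: [0.459, 0.888, 0.0, 0.0]
wrist_force: [-0.2, -0.4, 0.6]
grip_width: 0.0858
t: 40.65
position: [0.4291, -0.2677, 0.1282]
tool_rot: [-0.017, 1.0, -0.0, 0.0]
wrist_force: [-0.0, 0.7, -0.1]
grip_width: 0.0852
t 40.65 pos mm [ 429.1 -267.7  128.2] jaw deg -88.05 w mm 85.2 F [-0.   0.7 -0.1] j6 -0.59
[(array([ 0.3024, -0.4931,  0.008 ]), np.float64(0.4), 0.66, 0.65, array([297., 382.]), array([423., 255.]), 'area r', 1.07, 1.12, 'top@z', array([ 0.3037, -0.494 ]), 'side@z', array([ 0.3021, -0.4925]))]
[]
```

View pics/side_c.png

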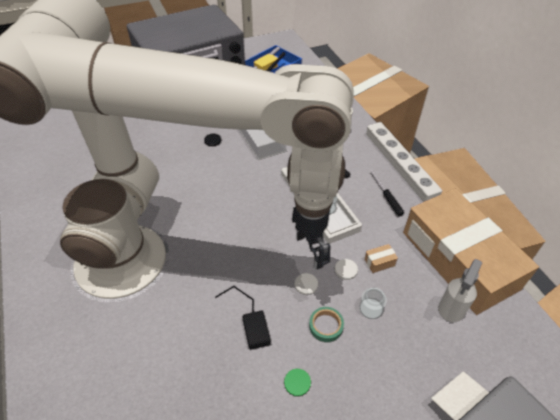

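View pics/top_c.png

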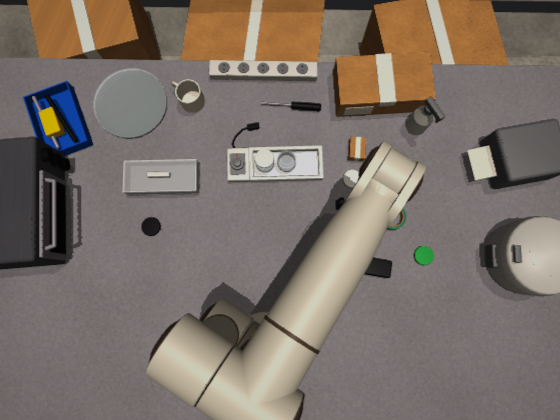

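```bash
python3 -m inch '[[100,0.3,0,-40,0],[100,0,0,-40,0],[100,0,0,-30,0],[100,0,0,-10,0],[100,0,0,0,0]]';python3 -m inch '[[100,0,0,-5,0],[100,0,0,0,0],[90,0,0,-3.5,0],[86,0,0,-3,0],[80,0,0,0,0],[74,0,0,0,0],[68,0,0,0,0],[60,0,0,0,0],[60,0,0,0,0]]' 20;python3 -c "
from h import *; tool()"
```

```text
t: 41.45
position: [0.4288, -0.2668, 0.0066]
tool_rot: [-0.019, 1.0, 0.001, -0.001]
wrist_force: [0.8, -0.2, 0.3]
grip_width: 0.0855
t: 42.35
position: [0.4295, -0.2676, -0.0035]
tool_rot: [-0.019, 1.0, -0.0, 0.0]
wrist_force: [-0.9, -0.1, 5.4]
grip_width: 0.0589
t 42.35 pos mm [ 429.5 -267.6   -3.5] jaw deg -87.82 w mm 58.9 F [-0.9 -0.1  5.4] j6 -0.6
```

```bash
python3 -m inch '[[90,0,0,0,0],[100,0,0,0,0],[100,0,0,0,-8.2],[100,0,0,0,-8.2],[100,0,0,0,-8.2],[100,0,0,0,-8.2],[100,0,0,0,-8.2],[100,0,0,0,-8.2],[100,0,0,0,-8.2],[100,0,0,0,-8.2]]';python3 -m inch '[[100,0,0,0,-8.2],[100,0,0,0,-8.2],[100,0,0,0,-8],[90,0,0,0,0],[80,0,0,0,0],[72,0,0,0,0],[60,0,0,0,0],[60,0,0,0,0],[60,0,0,0,0]]' 20;  python3 -m inch '[[50,0,0,0,0],[50,0,0,10,0],[50,0,0,30,0],[50,0,0,40,0],[50,0,0,14,0],[50,0,0,0,0],[50,0,0,0,0]]' 30;python3 -c "
from h import *; tool()"
```

```text
t: 43.35
position: [0.4293, -0.2675, -0.0041]
tool_rot: [0.528, 0.849, -0.0, -0.0]
wrist_force: [-0.2, 0.4, -0.1]
grip_width: 0.0854
t: 44.25
position: [0.4295, -0.2676, -0.0037]
tool_rot: [0.693, 0.721, 0.0, 0.0]
wrist_force: [-0.1, 0.7, 4.4]
grip_width: 0.0585
t: 44.95
position: [0.4293, -0.2674, 0.0894]
tool_rot: [0.694, 0.72, -0.0, -0.0]
wrist_force: [-0.3, 0.4, -0.5]
grip_width: 0.0583
t 44.95 pos mm [ 429.3 -267.4   89.4] jaw deg 2.18 w mm 58.3 F [-0.3  0.4 -0.5] j6 0.98
```

```bash
python3 -m inch '[[50,20,26,0,0],[50,28,36,0,0],[50,28,37,0,0],[50,28,37,0,0],[50,28,37,0,0],[50,22,28,0,0],[50,10.3,13.4,0,0],[50,0,0,0,0],[50,0,0,0,0],[50,0,0,0,0]]';python3 - <<'E'
from h import *
tool(); F=both('l')
cv2.imwrite('pics/l2.png',cv2.resize(F['side']['color'][110:210,260:400],None,fx=5,fy=5,interpolation=cv2.INTER_CUBIC))
E
```

```text
t: 45.95
position: [0.5928, -0.0543, 0.0897]
tool_rot: [0.694, 0.72, -0.0, -0.0]
wrist_force: [0.4, -0.1, -0.6]
grip_width: 0.0585
t 45.95 pos mm [592.8 -54.3  89.7] jaw deg 2.11 w mm 58.5 F [ 0.4 -0.1 -0.6] j6 1.44
```

View pics/l2.png

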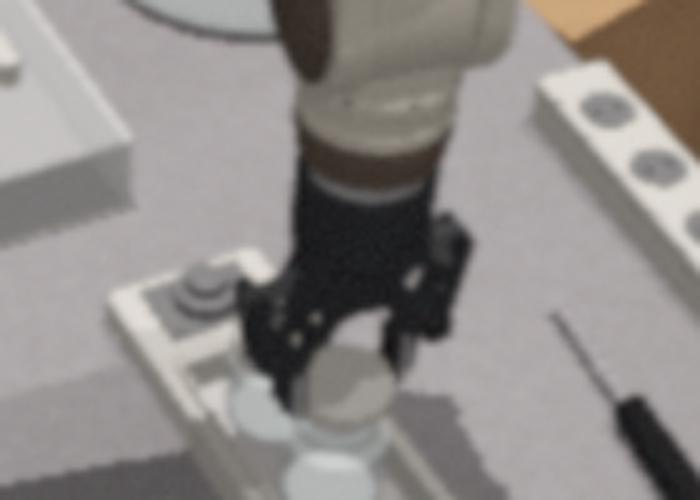

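```bash
python3 -m inch '[[50,0,0,-5,0],[50,0,0,-4,0],[50,0,0,0,0],[50,0,0,0,0],[50,0,0,0,0]]'; python3 -c "
from h import *; tool()"
```

```text
t: 46.55
position: [0.5937, -0.0531, 0.0812]
tool_rot: [0.694, 0.72, 0.0, 0.0]
wrist_force: [-0.8, 0.6, 0.1]
grip_width: 0.0584
t 46.55 pos mm [593.7 -53.1  81.2] jaw deg 2.18 w mm 58.4 F [-0.8  0.6  0.1] j6 1.44
```

```bash
python3 -m inch '[[50,0,0,-4,0],[50,0,0,-4,0],[50,0,0,-4,0],[50,0,0,0,0],[50,0,0,0,0]]'; python3 -m inch '[[50,0,0,-3,0],[50,0,0,0,0],[50,0,0,0,0]]';python3 -m inch '[[50,0,0,-2,0],[50,0,0,0,0],[50,0,0,0,0]]'
```

```text
t: 47.05
position: [0.5936, -0.0531, 0.0689]
tool_rot: [0.694, 0.72, -0.0, -0.0]
wrist_force: [0.9, -0.2, 0.3]
grip_width: 0.0585
t: 47.35
position: [0.5937, -0.0531, 0.0661]
tool_rot: [0.694, 0.72, -0.0, -0.0]
wrist_force: [-0.9, 0.9, -0.5]
grip_width: 0.0585
t: 47.65
position: [0.5939, -0.0531, 0.0645]
tool_rot: [0.694, 0.72, 0.0, 0.0]
wrist_force: [0.2, 0.4, 4.0]
grip_width: 0.0584
```

```bash
python3 -m inch '[[60,0,0,1,0],[75,0,0,0,0],[90,0,0,0,0],[100,0,0,10,0],[100,0,0,35,0],[100,0,0,35,0],[100,-4,-31,0,8.2],[100,-4,-31,0,8.2],[100,-4,-31,0,8.2],[100,-4,-31,0,8.2]]';python3 -m inch '[[100,-4,-31,0,8.2],[100,-4,-31,0,8.2],[100,-4,-31,0,8.2],[100,-4,-31,0,8.2],[100,-4,-31,0,8.2],[100,-4,-31,0,8.2],[100,-4.2,-32.5,0,8],[100,0,0,0,0],[100,0,0,0,0]]';python3 - <<'E'
from h import *
tool(); F=both('d'); print(look('lid2_c',LID,.074,frames=F)); print(look('lid1_c',LID,.074,frames=F)); print(look('lid1_c',LID,.006,frames=F));print(look('jar2_c',JAR,.033,frames=F,minc=.2))
E
```

```text
t: 48.65
position: [0.5776, -0.1782, 0.146]
tool_rot: [0.459, 0.888, 0.0, 0.0]
wrist_force: [0.7, -0.2, 0.3]
grip_width: 0.0852
t: 49.55
position: [0.5492, -0.3961, 0.1453]
tool_rot: [-0.017, 1.0, 0.0, -0.0]
wrist_force: [-0.4, -0.0, -0.9]
grip_width: 0.085
t 49.55 pos mm [ 549.2 -396.1  145.3] jaw deg -88.0 w mm 85.0 F [-0.4 -0.  -0.9] j6 -0.66
[(array([ 0.5947, -0.054 ,  0.074 ]), np.float64(0.2), 0.59, 0.87, array([328., 193.]), array([286., 157.]), 'area r', 0.94, 1.02, 'top@z', array([ 0.5951, -0.0543]), 'side@z', array([ 0.5943, -0.0537]))]
[]
[(array([ 0.5468, -0.2682,  0.0087]), np.float64(0.0), 0.7, 0.52, array([346., 269.]), array([352., 178.]), 'area r', 1.07, 0.98, 'top@z', array([ 0.5475, -0.2686]), 'side@z', array([ 0.548 , -0.2667]))]
[]
```

View pics/side_d.png

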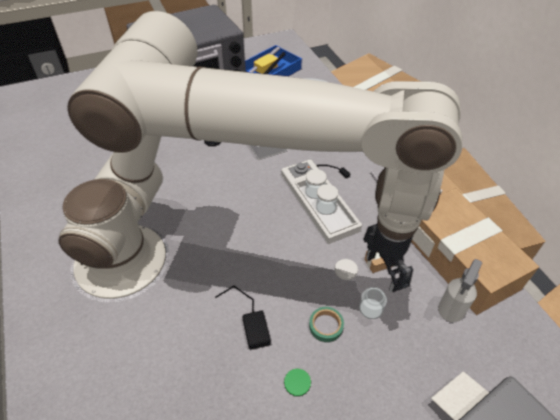

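View pics/top_d.png

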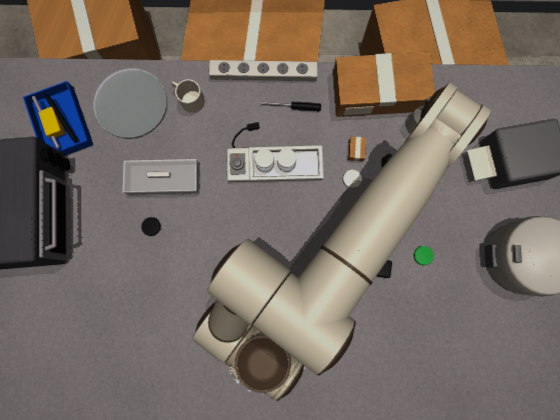

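```bash
python3 -m inch '[[100,0.3,0.5,-40,0],[100,0,0,-35,0],[100,0,0,-15,0],[100,0,0,-10,0],[100,0,0,0,0]]';python3 -m inch '[[100,0,0,-10,0],[100,0,0,-7,0],[90,0,0,0,0],[80,0,0,0,0],[74,0,0,0,0],[68,0,0,0,0],[60,0,0,0,0],[60,0,0,0,0]]' 20;python3 -c "
from h import *; tool()"
```

```text
t: 50.55
position: [0.5496, -0.3949, 0.0447]
tool_rot: [-0.019, 1.0, 0.0, -0.0]
wrist_force: [-0.1, -0.5, -0.1]
grip_width: 0.0855
t: 51.35
position: [0.5501, -0.3954, 0.0289]
tool_rot: [-0.019, 1.0, -0.0, 0.0]
wrist_force: [-2.1, -0.8, 6.2]
grip_width: 0.0604
t 51.35 pos mm [ 550.1 -395.4   28.9] jaw deg -87.82 w mm 60.4 F [-2.1 -0.8  6.2] j6 -0.66
```

```bash
python3 -m inch '[[90,0,0,0,0],[100,0,0,0,0],[100,0,0,0,-8.2],[100,0,0,0,-8.2],[100,0,0,0,-8.2],[100,0,0,0,-8.2],[100,0,0,0,-8.2],[100,0,0,0,-8.2],[100,0,0,0,-8.2],[100,0,0,0,-8.2]]';python3 -m inch '[[100,0,0,0,-8.2],[100,0,0,0,-8.2],[100,0,0,0,-8],[90,0,0,0,0],[80,0,0,0,0],[72,0,0,0,0],[60,0,0,0,0],[60,0,0,0,0],[60,0,0,0,0]]' 20; python3 -m inch '[[60,0,0,0,0],[50,0,0,0,0],[50,0,0,15,0],[50,0,0,25,0],[50,0,0,30,0],[50,0,0,0,0],[50,0,0,0,0]]' 45; python3 -c "
from h import *; tool()"
```

```text
t: 52.35
position: [0.5496, -0.3949, 0.0276]
tool_rot: [0.528, 0.849, 0.0, -0.0]
wrist_force: [0.2, 0.2, 0.4]
grip_width: 0.0849
t: 53.25
position: [0.5498, -0.3951, 0.0282]
tool_rot: [0.693, 0.721, -0.0, 0.0]
wrist_force: [-1.1, -0.2, 2.9]
grip_width: 0.0601
t: 53.95
position: [0.5502, -0.3953, 0.0988]
tool_rot: [0.693, 0.72, 0.0, 0.001]
wrist_force: [-0.1, -0.3, -3.5]
grip_width: 0.0593
t 53.95 pos mm [ 550.2 -395.3   98.8] jaw deg 2.18 w mm 59.3 F [-0.1 -0.3 -3.5] j6 0.91
```

```bash
python3 -m inch '[[50,5,30,0,0],[50,6,40,0,0],[50,8,42,0,0],[50,8,44,0,0],[50,7,44,0,0],[50,6,40,0,0],[50,4,24,0,0],[50,2.2,9.8,0,0],[50,0,0,0,0],[50,0,0,0,0]]'; python3 - <<'E'
from h import *
tool(); F=both('w')
cv2.imwrite('pics/w3.png',cv2.resize(F['side']['color'][130:230,270:410],None,fx=5,fy=5,interpolation=cv2.INTER_CUBIC))
E
```

```text
t: 54.95
position: [0.5957, -0.122, 0.0974]
tool_rot: [0.694, 0.72, -0.0, -0.0]
wrist_force: [1.0, -0.2, -2.1]
grip_width: 0.0594
t 54.95 pos mm [ 595.7 -122.    97.4] jaw deg 2.16 w mm 59.4 F [ 1.  -0.2 -2.1] j6 1.33
```

View pics/w3.png

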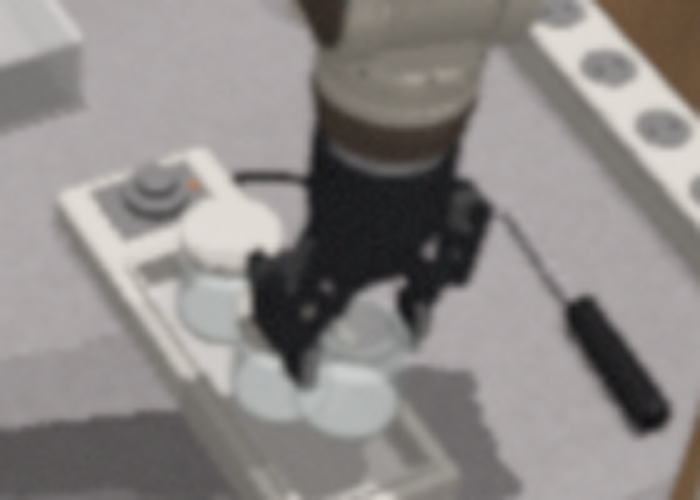

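```bash
python3 -m inch '[[50,0,0,-20,0],[50,0,0,-20,0],[50,0,0,-10,0],[50,0,0,-4,0],[50,0,0,0,0],[50,0,0,0,0]]'; python3 -m inch '[[50,0,0,-3,0],[50,0,0,0,0],[50,0,0,0,0]]'; python3 -m inch '[[50,0,0,-2,0],[50,0,0,0,0],[50,0,0,0,0]]'
```

```text
t: 55.65
position: [0.5964, -0.1216, 0.045]
tool_rot: [0.694, 0.72, 0.0, 0.0]
wrist_force: [0.6, -0.5, -1.2]
grip_width: 0.0594
t: 55.95
position: [0.5961, -0.1213, 0.0413]
tool_rot: [0.693, 0.72, 0.0, 0.0]
wrist_force: [-0.2, 0.5, -2.4]
grip_width: 0.0596
t: 56.25
position: [0.5959, -0.1213, 0.039]
tool_rot: [0.694, 0.72, -0.0, -0.0]
wrist_force: [0.0, -0.7, -1.5]
grip_width: 0.0593
```

```bash
python3 -m inch '[[50,0,0,-1.5,0],[50,0,0,0,0],[50,0,0,0,0]]'; python3 -m inch '[[50,0,0,-1,0],[50,0,0,0,0],[50,0,0,0,0]]'
```

```text
t: 56.55
position: [0.5962, -0.1213, 0.0385]
tool_rot: [0.694, 0.72, 0.0, 0.0]
wrist_force: [-2.4, -0.4, 5.4]
grip_width: 0.0591
t: 56.85
position: [0.5962, -0.1213, 0.0384]
tool_rot: [0.694, 0.72, 0.0, 0.001]
wrist_force: [-4.9, 1.7, 12.8]
grip_width: 0.0592
```

```bash
python3 -m inch '[[50,0,0,1.5,0],[60,0,0,0,0],[80,0,0,0,0],[95,0,0,0,0],[100,0,0,10,0],[100,0,0,40,0],[100,0,0,40,0],[100,-4,-13,0,8.2],[100,-4,-13,0,8.2],[100,-4,-13,0,8.2]]';python3 -m inch '[[100,-4,-13,0,8.2],[100,-4,-13,0,8.2],[100,-5,-14,0,8.2],[100,-5,-14,0,8.2],[100,-5,-14,0,8.2],[100,-5,-14,0,8.2],[100,-4.5,-13,0,8.2],[100,-4.2,-12.5,0,8],[100,0,0,0,0],[100,0,0,0,0]]';python3 - <<'E'
from h import *
tool(); F=both('e');  print(look('lid1_c',LID,.006,frames=F));print(look('jar2_c',JAR,.043,frames=F,minc=.2))
E
```

```text
t: 57.85
position: [0.5841, -0.1607, 0.1292]
tool_rot: [0.522, 0.853, 0.0, 0.001]
wrist_force: [0.0, 0.3, -0.8]
grip_width: 0.0853
t: 58.85
position: [0.5474, -0.2677, 0.1285]
tool_rot: [-0.017, 1.0, 0.0, 0.0]
wrist_force: [0.3, -0.2, -0.1]
grip_width: 0.0853
t 58.85 pos mm [ 547.4 -267.7  128.5] jaw deg -88.1 w mm 85.3 F [ 0.3 -0.2 -0.1] j6 -0.49
[]
[(array([ 0.5882, -0.1197,  0.0415]), np.float64(2.9), 0.66, 0.56, array([333., 218.]), array([307., 160.]), 'area r', 0.49, 1.02, 'top@z', array([ 0.5974, -0.1222]), 'side@z', array([ 0.5826, -0.1193]))]
```

View pics/side_e.png

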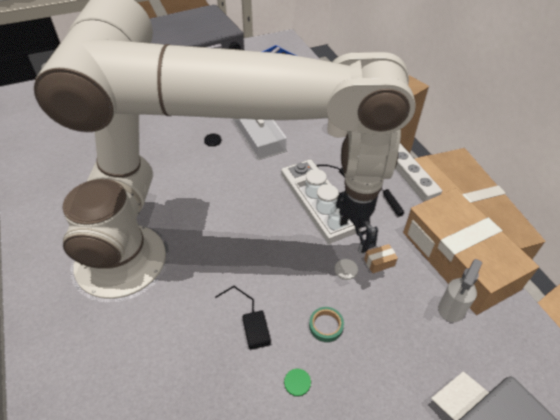

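```bash
python3 -m inch '[[100,0,0,-40,0],[100,0,0,-40,0],[100,0,0,-30,0],[100,0,0,-10,0],[100,0,0,0,0]]';python3 -m inch '[[100,0,0,-5,0],[100,0,0,0,0],[90,0,0,-3.5,0],[86,0,0,-3,0],[80,0,0,0,0],[74,0,0,0,0],[68,0,0,0,0],[60,0,0,0,0],[60,0,0,0,0]]' 20;python3 -c "
from h import *; tool()"
```

```text
t: 59.65
position: [0.5466, -0.2672, 0.007]
tool_rot: [-0.019, 1.0, 0.001, -0.001]
wrist_force: [-0.0, -0.2, 0.3]
grip_width: 0.0855
t: 60.55
position: [0.5474, -0.2679, -0.003]
tool_rot: [-0.019, 1.0, -0.0, 0.0]
wrist_force: [-0.9, -0.1, 3.6]
grip_width: 0.0587
t 60.55 pos mm [ 547.4 -267.9   -3. ] jaw deg -87.82 w mm 58.7 F [-0.9 -0.1  3.6] j6 -0.49
```

```bash
python3 -m inch '[[55,0,0,3,0],[55,-10,0,0,0],[55,-15,0,0,0],[55,-15,0,0,0],[55,0,0,-3,0],[55,0,0,0,0],[80,0,0,0,0],[95,0,0,0,0],[100,0,0,0,0]]' 30; python3 -m inch '[[100,0,0,0,-8.2],[100,0,0,0,-8.2],[100,0,0,0,-8.2],[100,0,0,0,-8.2],[100,0,0,0,-8.2],[100,0,0,0,-8.2],[100,0,0,0,-8.2],[100,0,0,0,-8.2],[100,0,0,0,-8.2],[100,0,0,0,-8.2]]';python3 -m inch '[[100,0,0,0,-8],[90,0,0,0,0],[80,0,0,0,0],[72,0,0,0,0],[60,0,0,0,0],[60,0,0,0,0],[60,0,0,0,0]]' 20;  python3 -m inch '[[50,0,0,0,0],[50,0,0,10,0],[50,0,0,30,0],[50,0,0,40,0],[50,0,0,14,0],[50,0,0,0,0],[50,0,0,0,0]]' 30;python3 -c "
from h import *; tool(); both('f')"
```

```text
t: 61.45
position: [0.5074, -0.2677, -0.0037]
tool_rot: [-0.019, 1.0, 0.0, -0.0]
wrist_force: [0.8, -0.7, -0.2]
grip_width: 0.0856
t: 62.45
position: [0.5074, -0.2677, -0.0037]
tool_rot: [0.644, 0.765, -0.0, -0.0]
wrist_force: [0.5, 0.5, -0.0]
grip_width: 0.0849
t: 63.15
position: [0.5074, -0.2679, -0.0031]
tool_rot: [0.693, 0.721, 0.0, 0.0]
wrist_force: [-1.8, 0.7, 3.9]
grip_width: 0.0592
t: 63.85
position: [0.5071, -0.2677, 0.0899]
tool_rot: [0.694, 0.72, -0.0, -0.0]
wrist_force: [-0.3, -0.2, -0.6]
grip_width: 0.0591
t 63.85 pos mm [ 507.1 -267.7   89.9] jaw deg 2.18 w mm 59.1 F [-0.3 -0.2 -0.6] j6 1.05
```

View pics/side_f.png

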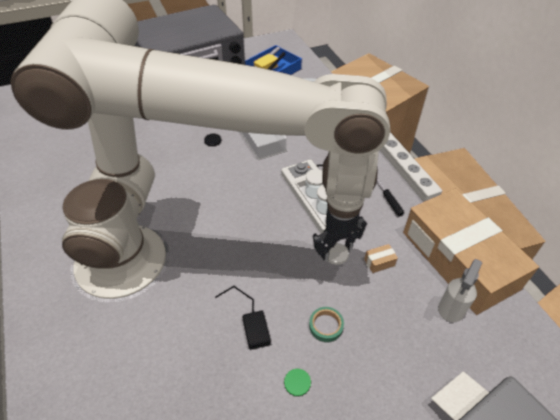

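```bash
python3 -m inch '[[50,15,24,0,0],[50,20,33,0,0],[50,20,33,0,0],[50,17,28,0,0],[50,11,18,0,0],[50,5.8,10.5,0,0],[50,0,0,0,0],[50,0,0,-5,0],[50,0,0,-4,0],[50,0,0,0,0]]';python3 -m inch '[[50,0,0,0,0],[50,0,0,0,0],[50,0,0,0,0]]';python3 - <<'E'
from h import *
tool(); F=both('l')
cv2.imwrite('pics/l2.png',cv2.resize(F['side']['color'][130:230,270:410],None,fx=5,fy=5,interpolation=cv2.INTER_CUBIC))
E
```

```text
t: 64.95
position: [0.5952, -0.1221, 0.0806]
tool_rot: [0.694, 0.72, -0.0, -0.001]
wrist_force: [-0.4, 0.9, -1.0]
grip_width: 0.0584
t: 65.25
position: [0.5961, -0.1216, 0.0818]
tool_rot: [0.694, 0.72, 0.0, 0.0]
wrist_force: [1.0, -0.1, 0.1]
grip_width: 0.0588
t 65.25 pos mm [ 596.1 -121.6   81.8] jaw deg 2.16 w mm 58.8 F [ 1.  -0.1  0.1] j6 1.33
```

View pics/l2.png

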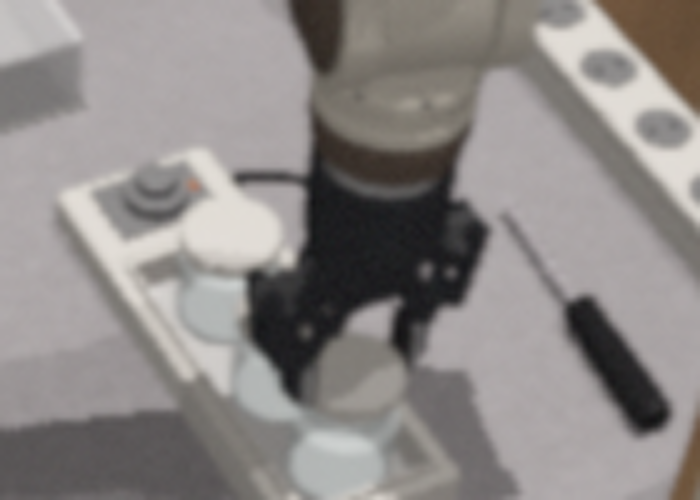

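```bash
python3 -m inch '[[50,0,0.2,-4,0],[50,0,0,-4,0],[50,0,0,-4,0],[50,0,0,0,0],[50,0,0,0,0]]'; python3 -m inch '[[50,0,0,-3,0],[50,0,0,0,0],[50,0,0,0,0]]';python3 -m inch '[[50,0,0,-2,0],[50,0,0,0,0],[50,0,0,0,0]]'
```

```text
t: 65.85
position: [0.5959, -0.1211, 0.0693]
tool_rot: [0.694, 0.72, -0.0, -0.0]
wrist_force: [0.5, -0.1, -0.1]
grip_width: 0.0592
t: 66.15
position: [0.596, -0.1211, 0.0665]
tool_rot: [0.694, 0.72, -0.0, -0.0]
wrist_force: [0.1, -0.3, -0.0]
grip_width: 0.0588
t: 66.45
position: [0.5963, -0.1212, 0.065]
tool_rot: [0.694, 0.72, 0.0, 0.0]
wrist_force: [-0.4, 0.0, 3.5]
grip_width: 0.0587
```

Contact at the same height as the others. Release, rise, and clear towards the parked cover.

```bash
python3 -m inch '[[60,0,0,1,0],[75,0,0,0,0],[90,0,0,0,0],[100,0,0,10,0],[90,0,0,40,0],[80,0,0,50,0],[60,-6,40,30,0],[50,-6,45,0,0],[50,-6,45,0,0],[50,-6,45,0,0]]'; python3 -m inch '[[50,-6,45,0,0],[50,-6,45,0,0],[50,-6,45,0,0],[50,-6,45,0,0],[50,-6,45,0,0],[50,-6,45,0,0],[50,-3,20,0,0],[50,0,0,0,0],[50,0,0,0,0]]';python3 - <<'E'
from h import *
tool(); F=both('g')
for q in('lid1_c','lid2_c','lid3_c'): 
    for o in look(q,LID,.074,frames=F): print(q,*o)
(p,e),n=fitcover(F,[.534,.345,0,.04]); print(p.round(4),e,n)
v=[cv2.resize(F[n]['color'][y:y+100,x:x+100],None,fx=4,fy=4,interpolation=cv2.INTER_CUBIC) for n,x,y in(('side',270,140),('top',225,110))]
cv2.imwrite('pics/g1.png',np.hstack(v))
E
```

```text
t: 67.45
position: [0.5718, 0.0551, 0.1965]
tool_rot: [0.694, 0.72, 0.001, 0.0]
wrist_force: [1.5, -0.5, 0.2]
grip_width: 0.0426
t: 68.35
position: [0.5331, 0.3434, 0.1956]
tool_rot: [0.693, 0.721, -0.0, 0.0]
wrist_force: [0.8, -0.5, 1.0]
grip_width: 0.0427
t 68.35 pos mm [533.1 343.4 195.6] jaw deg 2.22 w mm 42.7 F [ 0.8 -0.5  1. ] j6 2.1
lid1_c [ 0.5965 -0.1213  0.0743] 0.0 0.83 0.85 [339. 209.] [308. 157.] area r 0.94 0.95 top@z [ 0.5965 -0.1213] side@z [ 0.5967 -0.1211]
lid2_c [ 0.592  -0.0527  0.0757] 0.6 0.54 0.5 [326. 193.] [286. 158.] area r 0.75 1.01 top@z [ 0.5943 -0.053 ] side@z [ 0.5911 -0.0513]
lid3_c [0.5917 0.017  0.0747] 0.0 0.55 0.53 [316. 177.] [264. 158.] area r 1.01 0.93 top@z [0.5918 0.0171] side@z [0.5922 0.0176]
[ 0.5344  0.3467 -0.0008  0.0427] 0.5617274955487986 2
```

View pics/g1.png

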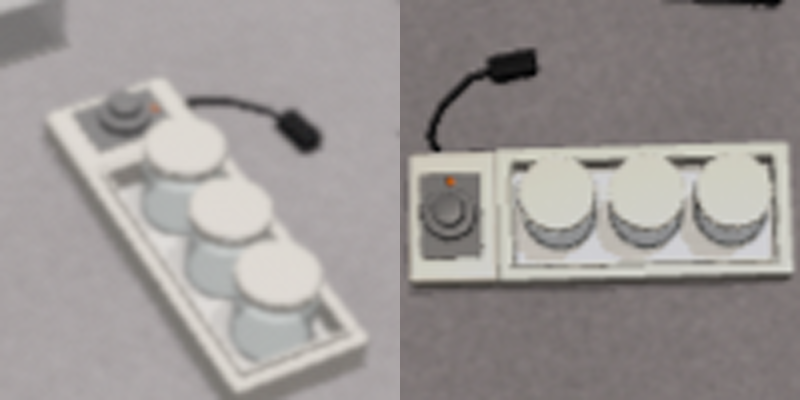

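View pics/side_g.png

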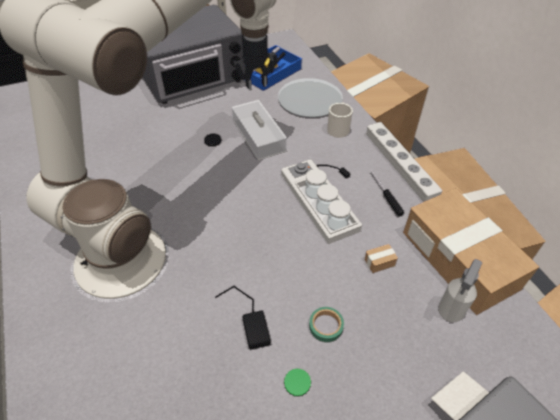

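```bash
python3 - <<'E'
import cv2,numpy as np
A=[cv2.imread(f'pics/side_{k}.png')[90:165,215:300] for k in('rel','g')]
f=lambda i:cv2.resize(i,None,fx=4,fy=4,interpolation=cv2.INTER_CUBIC)
cv2.imwrite('pics/cmp.png',np.hstack([f(a) for a in A]))
for a,b in(('side_a','side_g'),('side_c','side_g')):
    g=[cv2.cvtColor(cv2.imread(f'pics/{k}.png')[125:160,235:290],6).astype(np.float32) for k in(a,b)]
    print(cv2.phaseCorrelate(*g))
E
```

```text
((-0.21314417018533405, 0.1306560790068083), 0.24240518013636272)
((-0.161460292337118, -0.6182478111156264), 0.3527760624885559)
```

View pics/cmp.png

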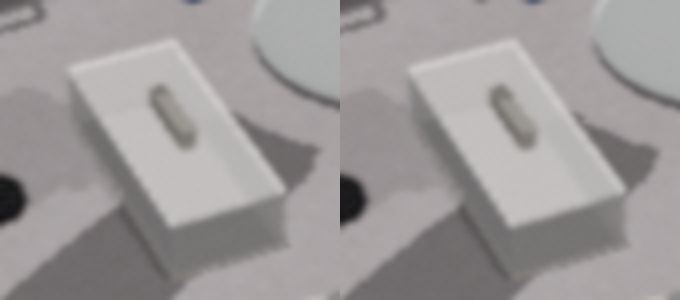

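```bash
python3 -m inch '[[50,0,0,-40,0],[50,0,0,-40,0],[45,0,0,-25,0],[40,0,0,0,0],[40,0,0,0,0],[40,0,0,0,0]]'; python3 -c "
from h import *; tool()"
```

```text
t: 69.45
position: [0.534, 0.3441, 0.0927]
tool_rot: [0.694, 0.72, 0.001, 0.0]
wrist_force: [-0.1, -0.2, 0.6]
grip_width: 0.0344
t 69.45 pos mm [534.  344.1  92.7] jaw deg 2.18 w mm 34.4 F [-0.1 -0.2  0.6] j6 2.11
```

```bash
python3 -m inch '[[40,0,0.5,-14,0],[40,0,0,-8,0],[40,0,0,-6.2,0],[40,0,0,0,0],[30,0,0,0,0],[20,0,0,0,0],[10,0,0,0,0],[5,0,0,0,0],[5,0,0,0,0]]' 45; python3 -c "
from h import *; tool()"
```

```text
t: 70.35
position: [0.5334, 0.3442, 0.0626]
tool_rot: [0.694, 0.72, 0.0, 0.0]
wrist_force: [0.6, 0.3, 2.2]
grip_width: 0.0152
t 70.35 pos mm [533.4 344.2  62.6] jaw deg 2.18 w mm 15.2 F [0.6 0.3 2.2] j6 2.11
```

```bash
python3 -m inch '[[5,0,0,5,0],[5,0,0,15,0],[5,0,0,25,0],[5,0,0,30,0],[5,0,0,30,0],[5,0,0,10,0],[5,0,0,0,0]]'; python3 - <<'E'
from h import *
tool(); F=both('cl')
cv2.imwrite('pics/cl.png',cv2.resize(F['side']['color'][60:180,200:340],None,fx=5,fy=4.5,interpolation=cv2.INTER_CUBIC))
E
```

```text
t: 71.05
position: [0.5338, 0.3445, 0.1791]
tool_rot: [0.694, 0.72, 0.001, 0.0]
wrist_force: [-0.2, -0.4, -1.8]
grip_width: 0.0152
t 71.05 pos mm [533.8 344.5 179.1] jaw deg 2.18 w mm 15.2 F [-0.2 -0.4 -1.8] j6 2.11
```

View pics/cl.png

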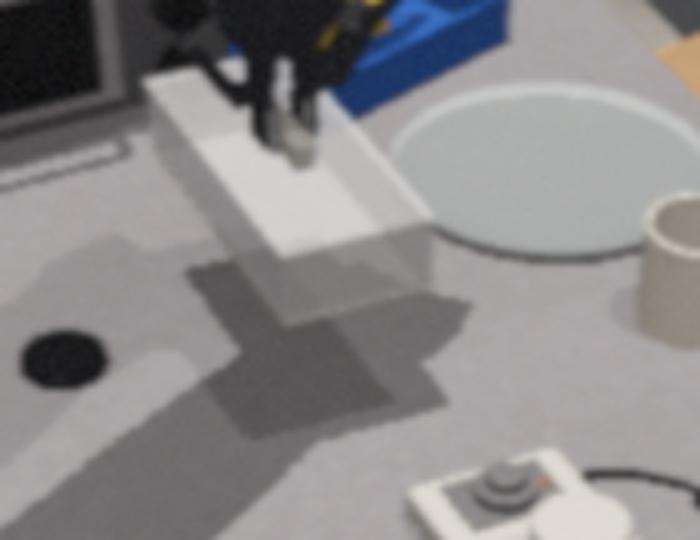

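```bash
python3 -m inch '[[5,3,-20,0,0],[5,5,-35,0,0],[5,7,-45,0,0],[5,7,-45,0,0],[5,7,-46,0,0],[5,7,-46,0,0],[5,7,-46,0,0],[5,7,-46,0,0],[5,5,-36,0,0],[5,3,-20,0,0]]'; python3 -m inch '[[5,1.8,-12.2,0,0],[5,0,0,0,0],[5,0,0,0,0],[5,0,0,0,0],[5,0,0,0,0]]';python3 - <<'E'
from h import *
tool(); F=both('cl2')
cv2.imwrite('pics/cl.png',cv2.resize(F['side']['color'][110:240,260:400],None,fx=5,fy=4.5,interpolation=cv2.INTER_CUBIC))
E
```

```text
t: 72.15
position: [0.5901, -0.0446, 0.1754]
tool_rot: [0.695, 0.719, -0.001, -0.001]
wrist_force: [0.1, 0.1, -0.9]
grip_width: 0.0148
t: 72.65
position: [0.5929, -0.052, 0.1772]
tool_rot: [0.693, 0.721, 0.0, -0.0]
wrist_force: [0.8, -0.2, -2.6]
grip_width: 0.0151
t 72.65 pos mm [592.9 -52.  177.2] jaw deg 2.27 w mm 15.1 F [ 0.8 -0.2 -2.6] j6 1.44
```

View pics/cl.png

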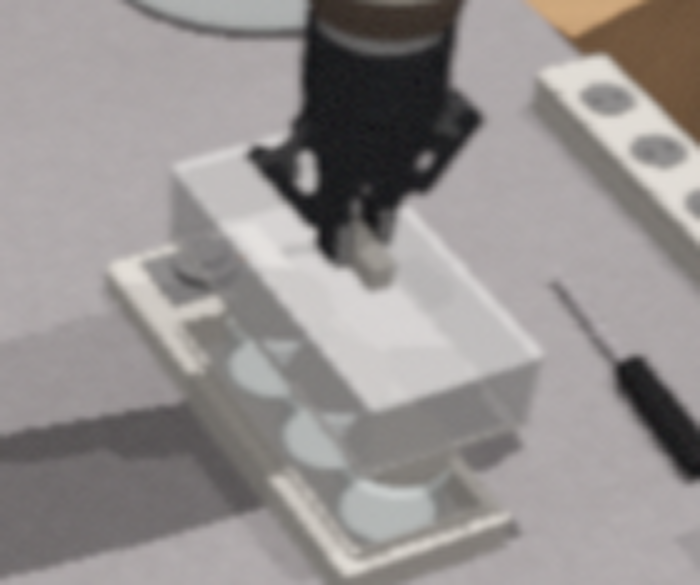

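```bash
python3 -m inch '[[5,0,0,-15,0],[5,0,0,-20,0],[5,0,0,-20,0],[5,0,0,-10,0],[5,0,0,0,0],[5,0,0,0,0],[5,0,0,0,0]]'; python3 -c "
from h import *; tool()"
```

```text
t: 73.45
position: [0.5935, -0.0531, 0.1135]
tool_rot: [0.694, 0.72, 0.001, 0.001]
wrist_force: [-0.4, -0.3, -1.9]
grip_width: 0.0152
t 73.45 pos mm [593.5 -53.1 113.5] jaw deg 2.18 w mm 15.2 F [-0.4 -0.3 -1.9] j6 1.44
```

Within 0.3 mm of the target in x and y. Lower in small steps.

```bash
python3 -m inch '[[5,0,0.3,-6,0],[5,0,0,-5,0],[5,0,0,0,0],[5,0,0,0,0]]'; python3 -m inch '[[5,0,0,-4,0],[5,0,0,0,0],[5,0,0,0,0]]';python3 -m inch '[[5,0,0,-3,0],[5,0,0,0,0],[5,0,0,0,0]]'
```

```text
t: 73.85
position: [0.5928, -0.0528, 0.1009]
tool_rot: [0.694, 0.72, -0.0, -0.0]
wrist_force: [0.4, -0.2, -2.1]
grip_width: 0.015
t: 74.15
position: [0.5929, -0.0528, 0.097]
tool_rot: [0.694, 0.72, -0.0, -0.0]
wrist_force: [0.3, -0.7, -1.6]
grip_width: 0.0148
t: 74.45
position: [0.5929, -0.0528, 0.0941]
tool_rot: [0.694, 0.72, -0.0, -0.0]
wrist_force: [0.0, 0.2, -2.0]
grip_width: 0.0148
```

```bash
python3 -m inch '[[5,0,0,-1.5,0],[5,0,0,0,0],[5,0,0,0,0]]'
```

```text
t: 74.75
position: [0.5929, -0.0528, 0.0926]
tool_rot: [0.694, 0.72, -0.0, -0.0]
wrist_force: [-0.5, -0.1, -1.1]
grip_width: 0.0148
```

```bash
python3 -m inch '[[5,0,0,-1,0],[5,0,0,0,0],[5,0,0,0,0]]';python3 -m inch '[[5,0,0,-1,0],[5,0,0,0,0],[5,0,0,0,0]]'
```

```text
t: 75.05
position: [0.5929, -0.0528, 0.0926]
tool_rot: [0.694, 0.72, 0.0, 0.0]
wrist_force: [-3.2, 0.6, 5.7]
grip_width: 0.0153
t: 75.35
position: [0.593, -0.0528, 0.0926]
tool_rot: [0.694, 0.72, 0.0, 0.001]
wrist_force: [-6.1, 1.7, 12.0]
grip_width: 0.0151
```

```bash
python3 -m inch '[[5,0,0,2,0],[5,0,0,0,0],[20,0,0,0,0],[35,0,0,0,0],[40,0,0,0,0],[40,0,0,10,0],[40,0,0,30,0],[40,0,0,40,0],[20,0,0,0,0],[0,0,0,0,0]]';python3 -m inch '[[0,-15,-35,0,0],[0,-15,-40,0,0],[0,-15,-40,0,0],[0,-15,-40,0,0],[0,-10,-20,0,0],[0,0,0,0,0]]';python3 - <<'E'
from h import *
tool(); 
for k in range(2):
    F=both('s'); (p,e),n=fitcover(F,[.593,-.053,.03,.038]); print(p.round(4),e,n)
for n in F:
    v=cv2.resize(F[n]['color'],None,fx=6,fy=6,interpolation=cv2.INTER_CUBIC)
    for u in proj(F[n],(np.r_[circ(.013,.048,30)+[0,.156,0],[[0,.156,.048]]])@rz(.038).T+[.5933,-.053,0]): cv2.circle(v,tuple(np.round((u+.5)*6).astype(int)),2,(255,0,0),-1)
    x,y=(270,145) if n=='side' else (218,130); cv2.imwrite(f'pics/ov_{n}.png',v[y*6:(y+98)*6,x*6:(x+130)*6])
E
```

```text
t: 76.35
position: [0.5936, -0.0528, 0.1744]
tool_rot: [0.694, 0.72, 0.001, 0.001]
wrist_force: [0.1, 0.1, -0.4]
grip_width: 0.006
t: 76.95
position: [0.5213, -0.2301, 0.1717]
tool_rot: [0.695, 0.719, -0.0, -0.001]
wrist_force: [1.1, 0.6, 0.2]
grip_width: -0.0001
t 76.95 pos mm [ 521.3 -230.1  171.7] jaw deg 1.98 w mm -0.1 F [1.1 0.6 0.2] j6 1.12
[ 0.5937 -0.0516  0.0292  0.0425] 0.397797728859811 2
[ 0.5927 -0.0518  0.031   0.0423] 0.42525746953511223 2
```

View pics/ov_side.png

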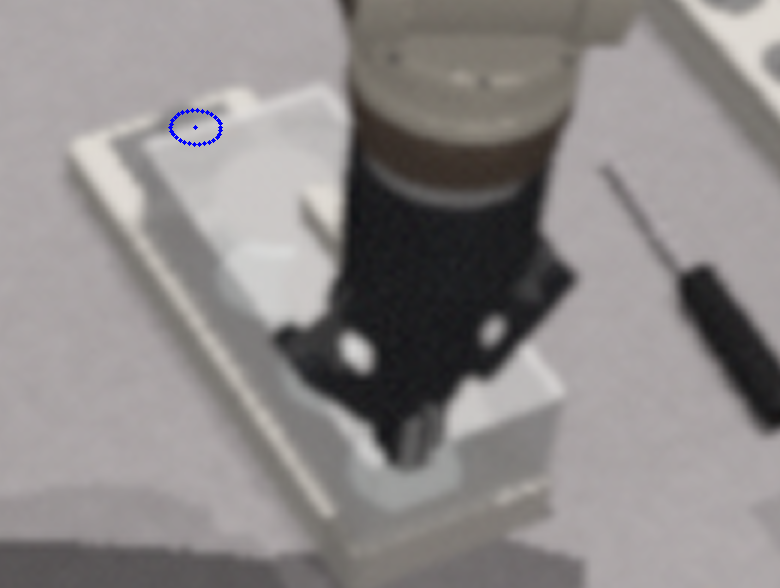

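View pics/ov_top.png

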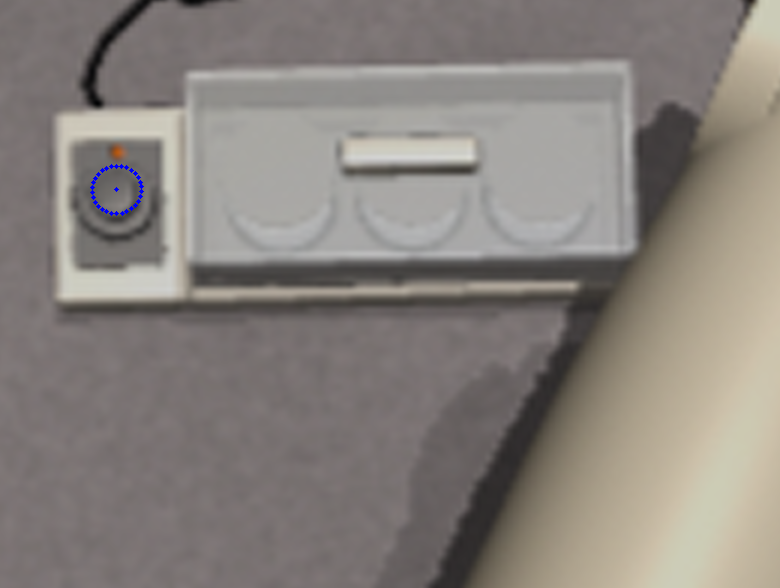

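```bash
python3 -m inch '[[0,6,30,0,0],[0,9,45,0,0],[0,9,45,0,0],[0,9,45,0,0],[0,9,45,0,0],[0,9,45,0,0],[0,8,40,0,0],[0,5,30,0,0],[0,1,9,0,0],[0,0,0,0,0]]';python3 -m inch '[[0,0,0,-40,0],[0,0,0,-30,0],[0,0,0,-25,0],[0,0,0,0,0],[0,0,0,0,0]]';python3 - <<'E'
from h import *
tool(); F=both('bt')
cv2.imwrite('pics/bt.png',cv2.resize(F['side']['color'][110:220,250:390],None,fx=5,fy=5,interpolation=cv2.INTER_CUBIC))
E
```

```text
t: 78.35
position: [0.5878, 0.1077, 0.1724]
tool_rot: [0.693, 0.721, -0.0, -0.0]
wrist_force: [-0.2, -0.8, 0.5]
grip_width: -0.0003
t: 78.85
position: [0.5879, 0.1052, 0.0784]
tool_rot: [0.694, 0.72, -0.0, 0.0]
wrist_force: [0.1, 0.5, 0.8]
grip_width: 0.0001
t 78.85 pos mm [587.9 105.2  78.4] jaw deg 2.12 w mm 0.1 F [0.1 0.5 0.8] j6 1.71
```

View pics/bt.png

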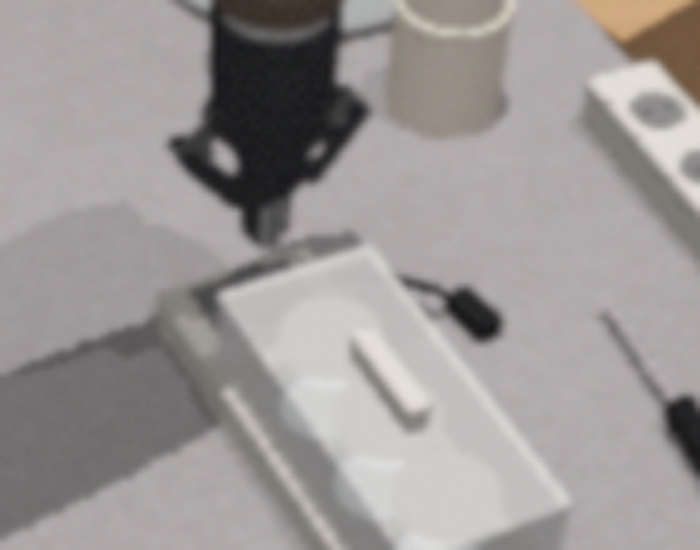

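Now press: down to 50, then in small steps.

```bash
python3 -m inch '[[0,0,0,-15,0],[0,0,0,-11,0],[0,0,0,0,0],[0,0,0,0,0]]';python3 -m inch '[[0,0,0,-3,0],[0,0,0,-2,0],[0,0,0,0,0],[0,0,0,0,0]]';python3 -m inch '[[0,0,0,-2,0],[0,0,0,-1,0],[0,0,0,0,0],[0,0,0,0,0]]'
```

```text
t: 79.35
position: [0.5875, 0.1061, 0.0514]
tool_rot: [0.694, 0.72, -0.0, -0.0]
wrist_force: [-0.7, -0.8, 2.0]
grip_width: 0.0002
t: 79.75
position: [0.588, 0.1063, 0.047]
tool_rot: [0.694, 0.72, 0.0, 0.0]
wrist_force: [-1.3, -0.8, 5.1]
grip_width: 0.0002
t: 80.15
position: [0.5882, 0.1063, 0.0458]
tool_rot: [0.694, 0.72, 0.001, 0.0]
wrist_force: [-8.4, -1.2, 19.0]
grip_width: -0.0
```

```bash
python3 -m inch '[[0,0,0,-0.5,0],[0,0,0,0,0],[0,0,0,0,0],[0,0,0,0,0]]';python3 -m inch '[[0,0,0,5,0],[0,0,0,15,0],[0,0,0,40,0],[0,0,0,50,0],[0,-10,20,40,0],[0,-30,35,0,0],[0,-30,35,0,0],[0,-30,35,0,0],[0,-20,20,0,0],[0,0,0,0,0]]';python3 - <<'E'
from h import *
tool()
for k in range(2):
    F=both('z'); (p,e),n=fitcover(F,[.593,-.053,.03,.038]); print(p.round(4),e,n)
v=[cv2.resize(F[n]['color'][y:y+110,x:x+120],None,fx=3.3,fy=3.3,interpolation=cv2.INTER_CUBIC) for n,x,y in(('side',265,140),('top',220,110))]
cv2.imwrite('pics/z1.png',np.hstack(v))
g=[cv2.cvtColor(cv2.imread(f'pics/top_{k}.png')[140:182,225:328],6).astype(np.float32) for k in('1','z')]; print(cv2.phaseCorrelate(*g))
E
```

```text
t: 80.55
position: [0.5882, 0.1063, 0.0458]
tool_rot: [0.694, 0.72, 0.001, 0.001]
wrist_force: [-9.3, -0.9, 21.9]
grip_width: -0.0004
t: 81.55
position: [0.4659, 0.2534, 0.194]
tool_rot: [0.692, 0.722, 0.0, -0.0]
wrist_force: [-0.1, -1.2, 1.0]
grip_width: -0.0001
t 81.55 pos mm [465.9 253.4 194. ] jaw deg 2.39 w mm -0.1 F [-0.1 -1.2  1. ] j6 2.03
[ 0.5931 -0.052   0.0301  0.0277] 0.06967326076718738 2
[ 0.5932 -0.0521  0.0318  0.0344] 0.05224142809180865 2
((-0.027244582107016413, 0.3682535065198955), 0.9789497701228891)
```

View pics/z1.png

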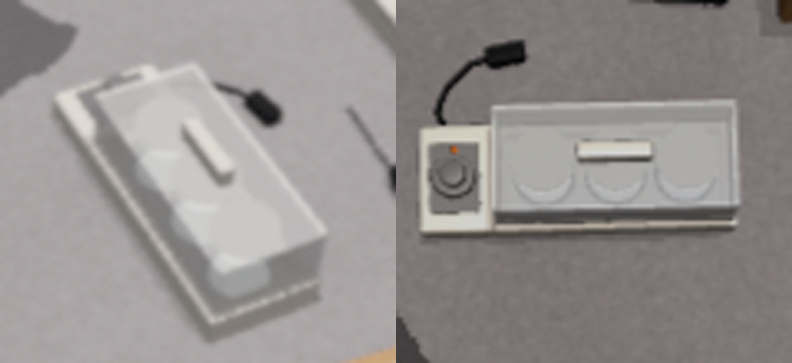

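View pics/side_z.png

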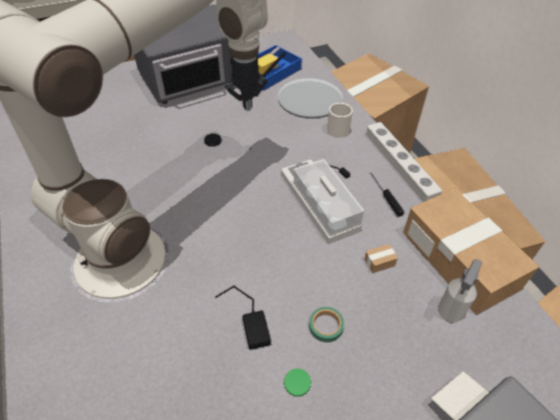

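```bash
python3 -m inch '[[0,0,0,-45,0],[0,0,0,-45,0],[0,0,0,-45,0],[0,0,0,-35,0],[0,0,0,-12,0],[0,0,0,0,0],[0,0,0,0,0]]'; python3 -m inch '[[0,0,0,-3,0],[0,0,0,0,0],[0,0,0,0,0]]'
```

```text
t: 82.65
position: [0.469, 0.2515, 0.013]
tool_rot: [0.694, 0.72, 0.001, 0.0]
wrist_force: [1.0, 0.9, -0.2]
grip_width: 0.0
t: 82.95
position: [0.4684, 0.2515, 0.0091]
tool_rot: [0.694, 0.72, 0.001, 0.0]
wrist_force: [-0.3, 0.4, 0.7]
grip_width: -0.0003
```

```bash
for i in 1 2 3 4; do python3 -m inch '[[0,0,0,-1.5,0],[0,0,0,0,0],[0,0,0,0,0]]' | egrep 'pos|force'; done
```

```text
position: [0.4679, 0.2512, 0.0067]
wrist_force: [0.8, -0.2, -0.7]
position: [0.4679, 0.2512, 0.0051]
wrist_force: [0.4, -0.2, -0.4]
position: [0.4679, 0.2512, 0.0036]
wrist_force: [-0.1, -0.1, 0.5]
position: [0.4679, 0.2512, 0.0021]
wrist_force: [-0.1, -0.9, 0.4]
```

```bash
for i in 1 2 3; do python3 -m inch '[[0,0,0,-1,0],[0,0,0,0,0],[0,0,0,0,0]]' | egrep 'pos|force'; done
```

```text
position: [0.4679, 0.2512, 0.0011]
wrist_force: [0.3, 0.4, -0.9]
position: [0.4679, 0.2512, 0.0001]
wrist_force: [-0.7, 0.7, 0.4]
position: [0.468, 0.2512, 0.0001]
wrist_force: [-3.1, -2.3, 8.8]
```

```bash
python3 -m inch '[[0,0,0,30,0],[0,0,0,45,0],[0,20,-20,30,0],[0,30,-40,0,0],[0,30,-40,0,0],[0,25,-30,0,0],[0,14.4,-18.4,0,0],[0,0,0,0,0],[0,0,0,0,0],[0,0,0,0,0]]';python3 - <<'E'
from h import *
tool()
F={}
for n,(x,y) in dict(side=(280,140),top=(225,145)).items():
    acc=np.mean([viewer.grab_frame(n)['color'].astype(float) for _ in range(4)],0)
    cv2.imwrite(f'pics/bz_{n}.png',cv2.resize(acc[y:y+40,x:x+40].astype(np.uint8),None,fx=14,fy=14,interpolation=cv2.INTER_CUBIC))
E
```

```text
t: 86.05
position: [0.5868, 0.1036, 0.1041]
tool_rot: [0.693, 0.721, -0.0, -0.0]
wrist_force: [0.5, 0.4, -0.2]
grip_width: 0.0001
t 86.05 pos mm [586.8 103.6 104.1] jaw deg 2.22 w mm 0.1 F [ 0.5  0.4 -0.2] j6 1.71
```

```bash
python3 -c "
import cv2,numpy as np
f=lambda i:cv2.resize(i,None,fx=12,fy=12,interpolation=cv2.INTER_CUBIC)
a=cv2.imread('pics/side_b.png')[150:190,280:320];a2=cv2.imread('pics/side_g.png')[150:190,280:320]; b=cv2.imread('pics/top_z.png')[145:185,222:240+5]
cv2.imwrite('pics/bz.png',np.hstack([cv2.resize(a2,(400,400),interpolation=2),cv2.resize(b,(230,400),interpolation=2)]))"
```

```text
(no output)
```

View pics/bz.png

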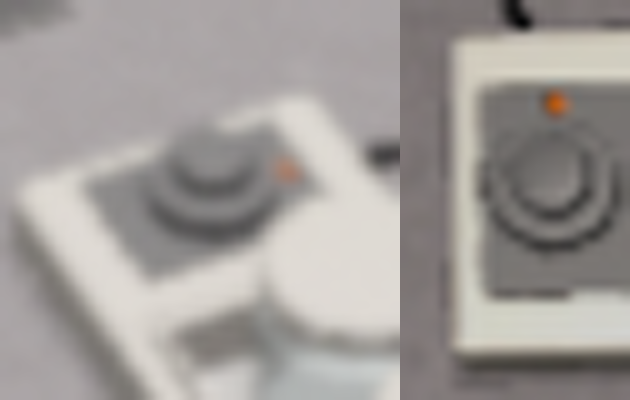

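```bash
python3 -m inch '[[0,0,0,-30,0],[0,0,0,-18,0],[0,0,0,-4,0],[0,0,0,0,0],[0,0,0,0,0],[0,0,0,0,0]]'|egrep 'pos|force';  for i in 1 2 3 4 5 6 7; do python3 -m inch '[[0,0,0,-1,0],[0,0,0,0,0],[0,0,0,0,0]]' | egrep 'pos|force'; done
```

```text
position: [0.588, 0.1029, 0.0533]
wrist_force: [-0.8, 0.8, 0.4]
position: [0.5878, 0.1029, 0.0516]
wrist_force: [0.5, -0.4, 1.8]
position: [0.5875, 0.1028, 0.0503]
wrist_force: [1.4, 0.6, 2.6]
position: [0.5875, 0.1028, 0.0493]
wrist_force: [2.2, -0.2, 3.2]
position: [0.5875, 0.1028, 0.0482]
wrist_force: [2.6, 0.6, 3.6]
position: [0.5875, 0.1028, 0.0473]
wrist_force: [2.7, 0.0, 4.5]
position: [0.5874, 0.1028, 0.0462]
wrist_force: [3.2, -0.0, 5.1]
position: [0.5875, 0.1028, 0.046]
wrist_force: [1.1, -0.1, 8.9]
```

```bash
python3 -m inch '[[0,0,0,-0.5,0],[0,0,0,0,0],[0,0,0,0,0]]'|egrep 'pos|force';  python3 -m inch '[[0,0,0,5,0],[0,0,0,15,0],[0,0,0,40,0],[0,0,0,50,0],[0,-10,20,40,0],[0,-30,35,0,0],[0,-30,35,0,0],[0,-30,35,0,0],[0,-20,20,0,0],[0,0,0,0,0]]';python3 - <<'E'
from h import *
tool()
for k in range(2):
    F=both('zz'); (p,e),n=fitcover(F,[.593,-.053,.03,.038]); print(p.round(4),round(e,3),n)
g=[cv2.cvtColor(cv2.imread(f'pics/top_{k}.png')[140:182,225:328],6).astype(np.float32) for k in('1','zz')]; print(cv2.phaseCorrelate(*g))
g=[cv2.cvtColor(cv2.imread(f'pics/side_{k}.png')[150:190,280:312],6).astype(np.float32) for k in('1','zz')]; print(cv2.phaseCorrelate(*g))
v=[cv2.resize(F[n]['color'][y:y+110,x:x+120],None,fx=3.3,fy=3.3,interpolation=cv2.INTER_CUBIC) for n,x,y in(('side',265,140),('top',220,110))]
cv2.imwrite('pics/z2.png',np.hstack(v))
E
```

```text
position: [0.5876, 0.1028, 0.0459]
wrist_force: [-1.4, -1.2, 12.9]
t: 90.45
position: [0.4646, 0.2496, 0.1951]
tool_rot: [0.692, 0.722, -0.001, -0.001]
wrist_force: [1.1, -0.1, 0.3]
grip_width: 0.0004
t 90.45 pos mm [464.6 249.6 195.1] jaw deg 2.38 w mm 0.4 F [ 1.1 -0.1  0.3] j6 2.02
[ 0.5935 -0.0511  0.0299  0.0436] 0.061 2
[ 0.5943 -0.0513  0.0293  0.0388] 0.052 2
((-0.02561458891452162, 0.36721119360263543), 0.9808249283229372)
((0.14179103922950098, -0.24452861372362023), 0.751827685534954)
```

View pics/z2.png

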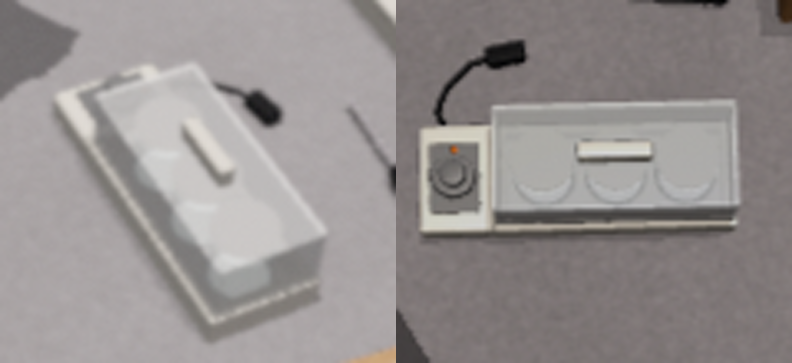

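View pics/top_zz.png

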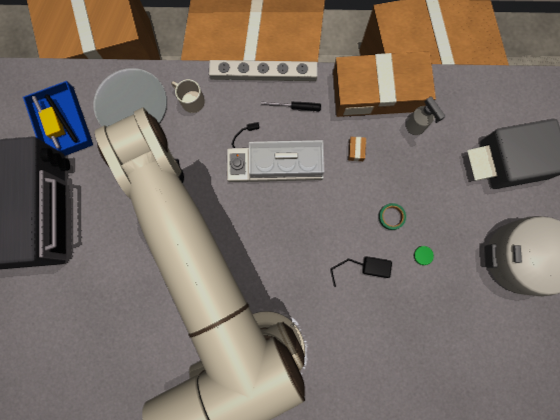

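```bash
python3 -c "
from station import ticket
print(ticket.hand_in())"
```

```text
the job is handed in; nothing more can be done
None
```

The job is handed in at about 91 s on the robot's clock; no verdict was reported. I parked the cover on the bench and stood all three jars on the plate with a lid on each. Then I set the cover back and pressed and released the start button.

**Lids:** With the cover still off, two views put the lid centres at about 74–76 mm above the bench, against 74 mm expected. Each lid was within about 1–2 mm of its jar, and no spare lid was left over.

**Cover:** It met the ledge exactly 30 mm above its height on the bench, as it should. The last fits give a rim height of 29–30 mm and a yaw of about 0.04 rad, the same as the base. In the top view it sits about 1 mm from where it started.

**Bystanders:** The tape, carton and adapter look unmoved in the pictures. I did not measure them again.

**Check that disagreed:** The button first met the fingers at about 52 mm and stopped at 46 mm, where the text gives 48 mm and 42 mm. A touch on the bench showed no height error in the robot, so I cannot explain the 4 mm. I pressed a second time in 1 mm steps. The force rose to 5.1 N over about 6 mm and then met a hard stop, so I take it as fully down both times. I did not measure that it sprang back up; the last pictures show the button looking as it did at the start.

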